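# Turn the shaft's flat up between bench centres and stand the level on it

### The arm

A 6-joint arm with a two-finger parallel gripper is mounted at the origin on the work surface. World frame = base frame: x ahead of the robot, y to its left, z up, the work surface at z = 0. Lengths are in mm, angles in rad, forces in N, time in s.
With the tool pointing down it reaches from about 400 to 825 mm from the base axis. Payload 7 kg.
Tool frame: the origin (TCP) lies at the very end of the fingers, on their centre line; the grasp point (between the pads) lies 19 mm behind it (r.hold_point_z is the distance from the TCP to the grasp point, in mm); z points along the fingers, y is the direction in which the jaws open and shut (so a half turn about z gives the same grasp; the last joint's range is limited). The gripper opens to 85 mm and grips with 20 to 120 N. Pads are 22 mm wide; open, the fingers measure 114 mm over their backs; the gripper's body (76 mm by 85 mm) begins 54 mm behind the grasp point. The pads swing forward as they close: fully open they stand 13 mm farther back than shut.
Start: joints at [-0.818, 0.359, 0.012, 0, -1.224, -0.288], TCP at [302.536, -603.38, 231.302] pointing down, gripper open.
Joint ranges: [-3.07, 3.07], [-1.43, 2.12], [-1.02, 1.25], [-3.03, 1.67], [-3.05, -0], [-3.03, 3.03]. Speed limits (rad/s): [2.39, 2.39, 3.01, 3.14, 3.14, 3.14].

### API

Orientations are given as a rotation vector (axis times angle).
In Python, from plant import r, get_image, calibration, finder gives the robot as it stands. The module is installed in compiled form; this text tells all that it offers.
- The arm moves only by the tool step_arm, never from a script. Its argument "targets" is a list of rows, each a list of 7 numbers: the turn, a rotation vector about the tool's x, y, z normalised to -1 to 1, where 1 is 30 degrees, then the shift along the tool's x, y, z normalised to -1 to 1, where 1 is 250 mm, then the closure, from 0 (fully open) to 1 (shut). In form: [[ax, ay, az, x, y, z, jaw], ...]. A call has 1 to 20 rows; each row is the pose to reach, as a shift and turn from the pose measured when the call began, along the tool's axes at that moment; what a row does not reach only later rows make up. A row lasts 1/12 s, in which the tool goes at most 41.7 mm and 7.16 degrees, less where a joint would pass 70% of its speed; a pose out of reach is approached as far as the arm can. A call with a number of a shift or a turn outside -1 to 1 is refused whole. A call with a gripper value outside its range is refused whole. The fingers move at their own pace and stop on an object; the grip force is fixed at half the most. Time passes only in rows, so rows that repeat a pose let the fingers close. It gives the time, the measured TCP pose, the force and the opening at its end, in the units of the state.
- r.observe(): the state, without advancing time (a new reading comes with each control period).
- get_image(name): name is "side" or "top"; returns the picture (420x560x3 uint8, red, green, blue); there is no depth.
- calibration(name): a dict with "K" (3x3 intrinsics, pixels), "k1" (the pictures are not rectified: a ray, as slopes to the right and down, at radius r is drawn at 1 + k1 r^2 times it, then the intrinsics apply), "origin" and "orientation" of the camera in the world. Camera axes: x right, y up, looking along -z (the intrinsics and any distortion apply to the point x, -y, -z); pixel columns grow to the right and rows downward; lengths in mm; the calibration is good to about 2 mm. A picture is of the moment at which its call begins. calibration takes no time and is no camera call.
- r.hand_in(): hands the job in, once; it reports no verdict.
Trained networks look in the newest picture that a camera, given by its name, has taken for a name from the list of things; names that differ only in an ending like _2 or _b are one class to them, and where a whole thing is asked for, a point or a joint stands for the part that bears it (a point fixed in the world has none). Each returns a list of dicts, best first, with "p" (0 to 1); they miss things now and then, are a little off and sometimes report something else, mostly with a low value. They report only what shows in the picture. A call takes as long as a camera call.
- finder.cut_out(camera, name): "pixels" (420x560 bool, what is visible of it) and "centre" ([column, row] in pixels, amid what is visible of it).
The state is a dict: "time": time; "joint_positions": joint angles; "dq": joint speeds; "joint_efforts": joint torques, N m; "tcp_pos": TCP position; "ee_rot": TCP orientation; "contact_force": force on the tool from outside, world axes, zero at the start; "ft_torque": the same for the moment, N m; "finger_gap": finger opening in mm.
Only numpy, scipy, OpenCV 4.12 (cv2) and the standard library are available. Lean on these libraries where they do the work, as an engineer would, in place of code of your own. Each camera call takes 0.05 s, during which the arm holds its last target.

### The job

Turn the shaft between the bench centres until its red flat faces straight up. Then stand the small blue block level upright on the middle of the flat, lengthwise along the shaft, setting it down rather than dropping it, and leave it there with the flat still level; leave the jar, the wrench and the screwdriver where they are.

Things in the scene. Friction and masses are not known exactly. Their poses are not given: they have to be found in the camera images.
- bench: Green bench centres fixed to the table, pointing away from the robot, journal end farther off. Origin under the middle. Bed 360 mm along the shaft (y) by 110 mm, top 45 mm above the table; feet 140 mm wide. A stock at each end, 52 mm wide, rises to 144 mm; noses 285 mm apart. The shaft's axis is level, along y, 125 mm above the table. The black wheel and red lever on the near stock do not move.
- shaft: The steel shaft, origin mid-length on its axis, same axes as the flat. It turns about y without end either way; stiff bearings drag with about 0.16 N m and hold it wherever it is left. A positive turn about y carries the flat from up towards +x of the bench. At the start the flat faces anything from 46 degrees off upright to straight down.
- flat (a point): Middle of the flat: the red-painted top of a raised pad on the shaft, 80 mm along the shaft, 30 mm across, 22 mm from the shaft's axis (pad sides dark steel). Turns with the shaft. Axes: z points out of the flat (straight up when the job is right), y level along the shaft from journal towards pad, x across the flat.
- journal (a point): Middle of the shaft's bare round length, on the axis: 34 mm diameter, 100 mm from the flat's middle along the shaft (-y). Bare 58 mm on both sides (then the pad; a 43 mm brass collar and the stock). White line painted along it opposite the flat. Fingers that pinch here and swing about the axis carry the shaft round; opened, they can swing back.
- level_mid (a point): The centre (half-way up) of the loose block level: blue metal block 80 mm long, 22 mm wide, 36 mm tall, about 0.14 kg, steel-edged sole, green glass vial in its top. It stands on its sole on the table to the left or right of the bench centres. Axes: x along its length, z up.
- jar: Bystander: amber glass jar with a dark cap, 64 mm diameter, 85 mm tall, standing on the other side of the bench centres from the level. Origin at the centre of its underside.
- wrench: Bystander: steel wrench lying on the table to one side, farther out than the level or the jar. Origin under its middle.
- driver: Bystander: screwdriver with a red handle lying on the table on the other side from the wrench. Origin under its middle.

How it is judged (in metres and radians):
On the way, in this order (a step that is already met when the one before it is completed fails the run):
1. the shaft is turned so that the flat faces up within 0.12 rad, let go, and the level not yet on it (angle between flat's own z axis and vertical below 0.12 rad and contact force between the fingers and shaft below 0.05 N and contact force between level and shaft below 0.01 N), for 0.2 s.
2. the level stands on the flat (contact force between level and shaft above 0.3 N and distance between level_mid and flat below 0.03 m), for 0.2 s.
At the end, for the whole second after the job is handed in: The flat faces up within 0.12 rad (7 degrees); the level stands upright on it at rest, within 9 mm of its middle across the shaft and 15 mm along it, lengthwise within 0.2 rad (angle between flat's own z axis and vertical below 0.12 rad and angle between level_mid's own z axis and vertical below 0.15 rad and x of level_mid in the frame of flat between -0.009 and 0.009 m and y of level_mid in the frame of flat between -0.015 and 0.015 m and z of level_mid in the frame of flat between 0.014 and 0.022 m and angle between the x axis of level_mid and the y axis of flat, either way round below 0.2 rad and linear speed of level below 0.01 m/s); the robot touches nothing.
It fails at once if the level is let fall: touched by nothing while its sole is more than 8 mm above the height of the upturned flat (height (world z) of level_mid above 0.173 m and contact force between level and anything else below 0.001 N).
It fails at once if the jar is moved by more than 30 mm (distance of jar from where it was at the start of the episode above 0.03 m).
It fails at once if the wrench is moved by more than 30 mm (distance of wrench from where it was at the start of the episode above 0.03 m).
It fails at once if the screwdriver is moved by more than 30 mm (distance of driver from where it was at the start of the episode above 0.03 m).
It also fails if it takes over 72 s, if anything falls off the work surface, if the arm or the gripper's body presses on something with over 40 N, if the wrist force passes 120 N, or if a joint passes its speed limit or range.

## Working session

There is one attempt and no reset: what is moved stays moved. The work goes in short steps, Python scripts to look and compute and a tool call to move; the robot and the scene stay as the last step left them, time stands still between calls to the robot, and variables do not carry over. Pictures are saved under pics/ and viewed, and the job is handed in when it is done.

Besides the shell and the picture viewer there is one more tool, called after "Request:" by a JSON object that holds its "api" and its "payload". step_arm: Moves the arm, as the interface text tells. Its arguments: {"type":"object","properties":{"targets":{"type":"array","items":{"type":"array","items":{"type":"number"}}}},"required":["targets"]}

```bash
mkdir -p pics; ls; python3 - <<'E'
from plant import r,get_image,calibration,finder
import cv2
print(r.observe(), r.hold_point_z)
for n in("side","top"):
    im=get_image(n); cv2.imwrite(f"pics/{n}0.png",im[:,:,::-1]); print(n,calibration(n))
print(r.observe()["time"])
E
```

```text
pics
{'time': 0.0, 'joint_positions': array([-8.17894770e-01,  3.59420828e-01,  1.10682649e-02, -3.34505154e-04,
       -1.22412734e+00, -2.88080940e-01]), 'dq': array([-9.30212090e-04, -5.11513502e-04, -1.96872711e-04,  1.41935429e-03,
        8.82361353e-05,  3.87349363e-04]), 'joint_efforts': array([ 4.75028046e-04, -5.83320487e+01,  2.93443358e+01,  6.93710625e+00,
       -5.79118918e-03,  1.10971030e-05]), 'tcp_pos': array([ 302.31882609, -602.97129851,  230.34865982]), 'ee_rot': array([ 7.23278897e-01, -3.05661900e+00, -2.53958338e-03]), 'contact_force': array([0.82132195, 0.14921758, 0.28863226]), 'ft_torque': array([-0.00526281, -0.03256025,  0.04926983]), 'finger_gap': 85.5287551446526} 18.700000000000003
side {'K': array([[517.89356369,   0.        , 282.60971787],
       [  0.        , 517.89356369, 203.00179825],
       [  0.        ,   0.        ,   1.        ]]), 'k1': -0.004144667800391716, 'origin': array([ 444.83242697,  888.24333809, 1120.6566091 ]), 'orientation': array([ 0.07499409, -1.05121488, -2.78979477])}
top {'K': array([[424.15851923,   0.        , 280.21340116],
       [  0.        , 424.15851923, 211.86254182],
       [  0.        ,   0.        ,   1.        ]]), 'k1': -0.07248403848884749, 'origin': array([532.12821901, -11.81423558, 969.60646589]), 'orientation': array([ 0.05442538, -0.05780889, -1.59824279])}
0.1
```

View pics/side0.png

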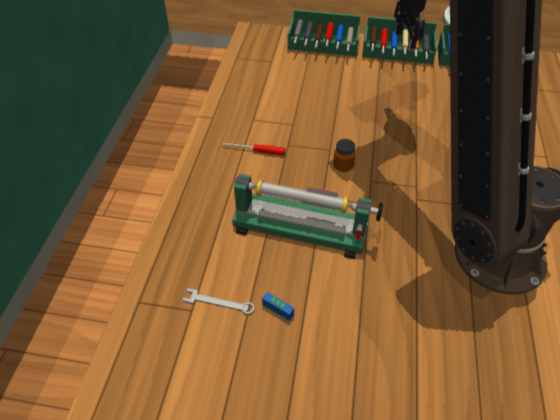

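View pics/top0.png

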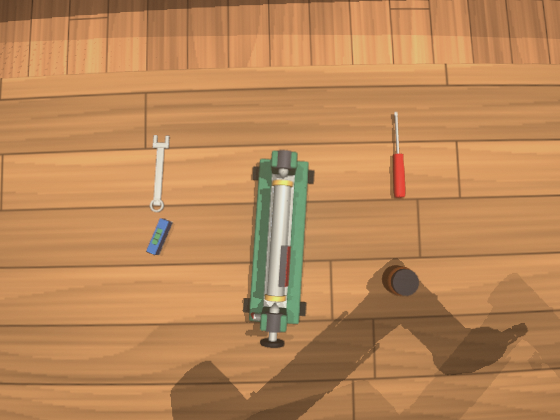

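```bash
cat > h.py <<'E'
import numpy as np,cv2
from scipy.spatial.transform import Rotation as R
from plant import r,get_image,calibration,finder
C={n:calibration(n) for n in("side","top")}
def proj(n,P):
    c=C[n];P=np.atleast_2d(P).astype(float)
    q=(P-c["origin"])@R.from_rotvec(c["orientation"]).as_matrix()
    s=np.stack([q[:,0]/-q[:,2],-q[:,1]/-q[:,2]],1)
    s=s*(1+c["k1"]*(s**2).sum(1,keepdims=True))
    return s@c["K"][:2,:2].T+c["K"][:2,2]
def ray(n,uv):
    c=C[n];d=(np.asarray(uv,float)-c["K"][:2,2])/c["K"][0,0]
    s=d.copy()
    for _ in range(20): s=d/(1+c["k1"]*(s@s))
    v=R.from_rotvec(c["orientation"]).as_matrix()@np.array([s[0],-s[1],-1])
    return c["origin"],v
def at_z(n,uv,z):
    o,v=ray(n,uv); return o+v*(z-o[2])/v[2]
def tri(uv1,uv2):
    (a,u),(b,v)=ray("side",uv1),ray("top",uv2)
    u=u/np.linalg.norm(u);v=v/np.linalg.norm(v)
    s=np.linalg.lstsq(np.stack([u,-v],1),b-a,rcond=None)[0]
    p,q=a+u*s[0],b+v*s[1]
    return (p+q)/2,np.linalg.norm(p-q)
E
python3 - <<'E'
from h import *
t=get_image("top");s=get_image("side")
cv2.imwrite("pics/t1.png",cv2.resize(t[140:360,200:350,::-1],None,fx=2.7,fy=2.7,interpolation=2))
cv2.imwrite("pics/s1.png",cv2.resize(s[165:265,225:390,::-1],None,fx=4.7,fy=4.7,interpolation=2))
for n in("bench","shaft","flat","journal","level_mid","jar","wrench","driver"):
    a=[]
    for c in("side","top"):
        f=finder.cut_out(c,n)
        a.append(f[0]["centre"] if f else None)
        if f and n in("level_mid","flat","shaft","bench"): np.save(f"pics/{c}_{n}.npy",f[0]["pixels"])
        print(n,c,[(np.round(x["p"],2),x["centre"],x["pixels"].sum()) for x in f[:2]])
    if None not in [x if x is None else 1 for x in a]:
        print("  ",tri(*a))
print(r.observe()["time"])
E
```

```text
bench side [(np.float64(0.61), [303.6, 216.6], np.int64(7061))]
bench top [(np.float64(0.59), [278.2, 240.7], np.int64(9542))]
   (array([531.7163169 ,  -8.87559679,  40.36478932]), np.float64(7.158624906312351))
shaft side [(np.float64(0.68), [279.8, 308.3], np.int64(482)), (np.float64(0.61), [308.0, 198.7], np.int64(1321))]
shaft top [(np.float64(0.83), [280.9, 244.3], np.int64(2183))]
   (array([ 557.43178051,   -9.87406645, -460.88445168]), np.float64(66.55773454210552))
flat side [(np.float64(0.79), [308.3, 194.8], np.int64(1332))]
flat top [(np.float64(0.7), [280.0, 242.8], np.int64(2345))]
   (array([525.28156403, -12.77837278, 125.66570261]), np.float64(10.938178441703478))
journal side [(np.float64(0.74), [306.7, 198.6], np.int64(1411)), (np.float64(0.31), [303.1, 213.7], np.int64(7314))]
journal top [(np.float64(0.91), [276.9, 245.9], np.int64(2269))]
   (array([523.70570576,  -6.03653611, 118.15166498]), np.float64(2.0001135171675637))
level_mid side [(np.float64(0.89), [280.4, 309.4], np.int64(494))]
level_mid top [(np.float64(0.75), [159.6, 237.9], np.int64(500))]
   (array([547.21589736, 261.83071135,   5.40819825]), np.float64(3.637290303723238))
jar side [(np.float64(0.57), [343.6, 155.8], np.int64(602))]
jar top [(np.float64(0.6), [399.4, 280.2], np.int64(877)), (np.float64(0.32), [280.1, 246.7], np.int64(2297))]
   (array([ 441.52295885, -272.61591117,   35.08297788]), np.float64(1.8745910031025197))
wrench side [(np.float64(0.96), [212.3, 299.2], np.int64(576))]
wrench top [(np.float64(0.72), [160.7, 166.9], np.int64(612))]
   (array([7.15038105e+02, 2.59845585e+02, 4.77945097e-01]), np.float64(2.7002272140147663))
driver side [(np.float64(0.51), [266.7, 149.1], np.int64(284)), (np.float64(0.33), [306.8, 195.5], np.int64(1345))]
driver top [(np.float64(0.55), [396.8, 172.4], np.int64(534))]
   (array([ 683.01063192, -284.57256936,   12.43843211]), np.float64(0.9180363910948999))
1.0
```

View pics/t1.png

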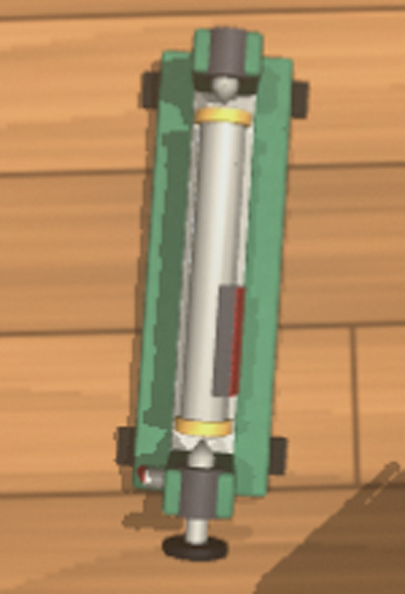

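View pics/s1.png

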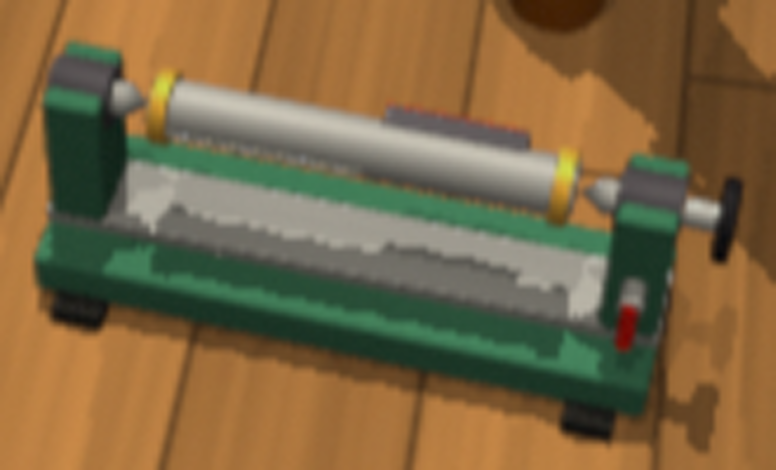

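```bash
cat > fit.py <<'E'
from h import *
from scipy.optimize import least_squares
T=lambda a:np.array(a)/2.7+[200,140]; S=lambda a:np.array(a)/4.7+[225,165]
def frame(p):
    # bench y toward robot (-X), x toward +Y
    c,s=np.cos(p[2]),np.sin(p[2])
    ey=np.array([-c,-s,0]);ez=np.array([0,0,1.]);ex=np.cross(ey,ez)
    return np.array([p[0],p[1],0]),np.stack([ex,ey,ez],1)
def W(p,l): o,M=frame(p); return o+M@np.array(l,float)
def pad(p,x,y,z=22):
    a=p[3]; return W(p,[x*np.cos(a)+z*np.sin(a),p[4]+y,125-x*np.sin(a)+z*np.cos(a)])
obs=[("top",T([162,52]),lambda p:W(p,[55,-180,45])),("top",T([293,60]),lambda p:W(p,[-55,-180,45])),
("top",T([267,495]),lambda p:W(p,[-55,180,45])),("top",T([134,490]),lambda p:W(p,[55,180,45])),
("top",T([234,286]),lambda p:pad(p,15,-40)),("top",T([229,396]),lambda p:pad(p,15,40)),
("top",T([243,288]),lambda p:pad(p,-15,-40)),("top",T([238,396]),lambda p:pad(p,-15,40)),
("side",S([388,107]),lambda p:pad(p,15,-40)),("side",S([529,133]),lambda p:pad(p,15,40)),
("side",S([412,408]),None) ]
obs=[o for o in obs if o[2]]
def res(p): return np.concatenate([proj(n,f(p))[0]-uv for n,uv,f in obs])
if __name__=="__main__":
    q=least_squares(res,[530,-10,0,-1.1,50]); p=q.x
    print(p,np.degrees(p[2:4])); print(res(p).reshape(-1,2).round(1))
    np.save("p.npy",p)
    for n in("top","side"):
        im=cv2.imread(f"pics/{n}0.png")
        im=cv2.resize(im,None,fx=4,fy=4,interpolation=2)
        d=lambda P:tuple(int(v) for v in (proj(n,P)[0]*4+1.5))
        def pl(L,col):
            for a,b in zip(L,L[1:]+L[:1]): cv2.line(im,d(a),d(b),col,1)
        pl([W(p,[a,b,45]) for a,b in((55,180),(55,-180),(-55,-180),(-55,180))],(255,0,0))
        pl([pad(p,a,b) for a,b in((15,40),(15,-40),(-15,-40),(-15,40))],(0,255,255))
        for s in(17,-17): pl([W(p,[s,p[4]-158,125]),W(p,[s,p[4]-42,125])],(255,0,255))
        for yy in(180,-180): pl([W(p,[a,yy,144]) for a in(26,-26)],(255,255,0))
        x,y=(800,560) if n=="top" else (900,660)
        im=im[y:y+900,x:x+480] if n=="top" else im[y:y+400,x:x+680]
        cv2.imwrite(f"pics/ov_{n}.png",cv2.resize(im,None,fx=600/900,fy=600/900) if n=="top" else im)
E
python3 fit.py
```

```text
[ 5.35458118e+02 -9.42526059e+00 -9.01500927e-02 -1.29943575e+00
  4.98092235e+01] [ -5.16521983 -74.45218421]
[[-1.2 -1.8]
 [ 0.  -1.7]
 [-0.   2.2]
 [-1.7  0.9]
 [ 0.3  0.1]
 [-0.4  0.8]
 [ 0.7 -0.5]
 [ 0.2 -0.5]
 [ 0.1 -1.8]
 [ 0.6 -1.3]]
```

View pics/ov_top.png

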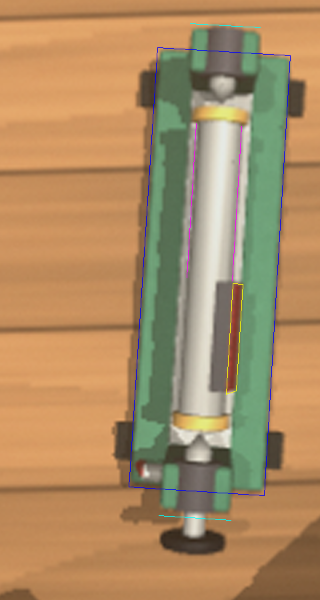

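View pics/ov_side.png

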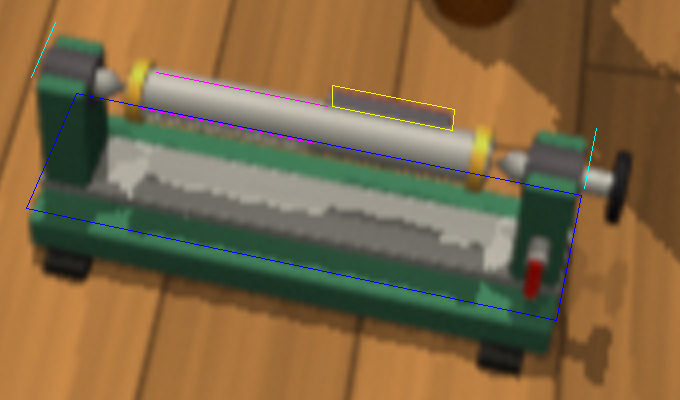

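```bash
cat > plan.py <<'E'
from fit import *
def delta(tp,Rt,o=None):
    o=o or r.observe()
    R0=R.from_rotvec(o["ee_rot"]).as_matrix()
    d=R0.T@(np.asarray(tp)-o["tcp_pos"])/250
    t=R.from_matrix(R0.T@Rt).as_rotvec()/np.radians(30)
    return t.round(3),d.round(3)
def tool(p,tilt,flip=1):
    # tool x along flip*bench y ; tilt: body leaning to +bench x by tilt
    o,M=frame(p)
    z=M@np.array([-np.sin(tilt),0,-np.cos(tilt)]); x=M@np.array([0,flip,0])
    return np.stack([x,np.cross(z,x),z],1)
E
python3 - <<'E'
from plan import *
p=np.load("p.npy"); j=W(p,[0,p[4]-100,125]); print("journal",j,"flat",W(p,[0,p[4],147]))
o=r.observe(); print(R.from_rotvec(o["ee_rot"]).as_matrix().round(3))
for f in(1,-1): print(f,delta(j+[0,0,110],tool(p,0,f)))
E
```

```text
journal [585.44508177 -13.94383749 125.        ] flat [485.8511586   -4.94103416 147.        ]
[[-0.894 -0.448 -0.   ]
 [-0.448  0.894 -0.   ]
 [ 0.    -0.    -1.   ]]
1 (array([-0.  , -0.  ,  1.06]), array([-2.068,  1.6  , -0.015]))
-1 (array([ 0.  , -0.  , -4.94]), array([-2.068,  1.6  , -0.015]))
```

Request:
{"api": "step_arm", "payload": {"targets": [[0,0,0.35,-0.69,0.533,0,0],[0,0,0.35,-0.69,0.533,0,0],[0,0,0.35,-0.69,0.533,0,0],[0,0,0.35,-0.69,0.533,0,0],[0,0,0.35,-0.69,0.533,0,0],[0,0,0.35,-0.69,0.533,0,0]]}}

```text
time: 1.5
tcp_pos: [398.7, -403.0, 231.9]
ee_rot: [-0.445, 3.108, -0.0]
contact_force: [-0.1, -0.9, -0.6]
finger_gap: 85.7
```

```bash
python3 - <<'E'
from plan import *
p=np.load("p.npy"); j=W(p,[0,p[4]-100,125])
o=r.observe(); print(o["tcp_pos"],o["time"],delta(j+[0,0,110],tool(p,0,1)))
E
```

```text
[ 398.67451917 -403.04442757  231.88796106] 1.5 (array([0.   , 0.003, 0.715]), array([-1.153,  1.285, -0.011]))
```

Request:
{"api": "step_arm", "payload": {"targets": [[0,0,0.4,-0.65,0.72,0,0],[0,0,0.4,-0.65,0.72,0,0],[0,0,0.4,-0.65,0.72,0,0],[0,0,0.4,-0.65,0.72,0,0],[0,0,0.4,-0.65,0.72,0,0],[0,0,0.4,-0.65,0.72,0,0],[0,0,0.4,-0.65,0.72,0,0]]}}

```text
time: 2.08
tcp_pos: [506.9, -179.9, 232.4]
ee_rot: [-0.124, 3.136, 0.001]
contact_force: [-0.3, 0.5, -0.0]
finger_gap: 85.4
```

```bash
python3 - <<'E'
from plan import *
p=np.load("p.npy"); j=W(p,[0,p[4]-100,125])
o=r.observe(); print(o["tcp_pos"],o["time"],delta(j+[0,0,110],tool(p,0,1)))
E
```

```text
[ 506.93643944 -179.90364505  232.41937641] 2.0833 (array([0.001, 0.006, 0.323]), array([-0.366,  0.637, -0.009]))
```

Request:
{"api": "step_arm", "payload": {"targets": [[0,0,0.323,-0.366,0.637,-0.009,0],[0,0,0.323,-0.366,0.637,-0.009,0],[0,0,0.323,-0.366,0.637,-0.009,0],[0,0,0.323,-0.366,0.637,-0.009,0],[0,0,0.323,-0.366,0.637,-0.009,0],[0,0,0.323,-0.366,0.637,-0.009,0],[0,0,0.323,-0.366,0.637,-0.009,0]]}}

```text
time: 2.67
tcp_pos: [586.0, -12.6, 234.6]
ee_rot: [0.137, 3.136, 0.001]
contact_force: [0.1, -1.5, -0.1]
finger_gap: 85.4
```

```bash
python3 - <<'E'
from plan import *
o=r.observe(); print(o["tcp_pos"],o["time"],o["joint_positions"].round(3))
M=R.from_rotvec(o["ee_rot"]).as_matrix()
print(M.round(3))
for n in("top","side"):
    im=get_image(n)[:,:,::-1]
    c=proj(n,o["tcp_pos"])[0]
    x,y=[int(max(0,min(v-w/2,lim-w))) for v,w,lim in((c[0],160,560),(c[1],140,420))]
    z=cv2.resize(im[y:y+140,x:x+160],None,fx=4,fy=4,interpolation=2)
    for L in([0,0,0],[11,0,0],[-11,0,0],[0,43,-13],[0,-43,-13],[0,57,-13],[0,-57,-13]):
        q=proj(n,o["tcp_pos"]+M@np.array(L,float))[0]; cv2.circle(z,tuple(int(v) for v in (q-[x,y])*4),3,(255,0,255),-1)
    cv2.imwrite(f"pics/tcp_{n}.png",z); print(n,x,y)
E
```

```text
[585.98750264 -12.57781    234.63229425] 2.6667 [ 0.312  0.21  -0.187  0.    -1.171 -1.971]
[[-0.996  0.087  0.003]
 [ 0.087  0.996  0.   ]
 [-0.003  0.001 -1.   ]]
top 199 141
side 203 91
```

View pics/tcp_top.png

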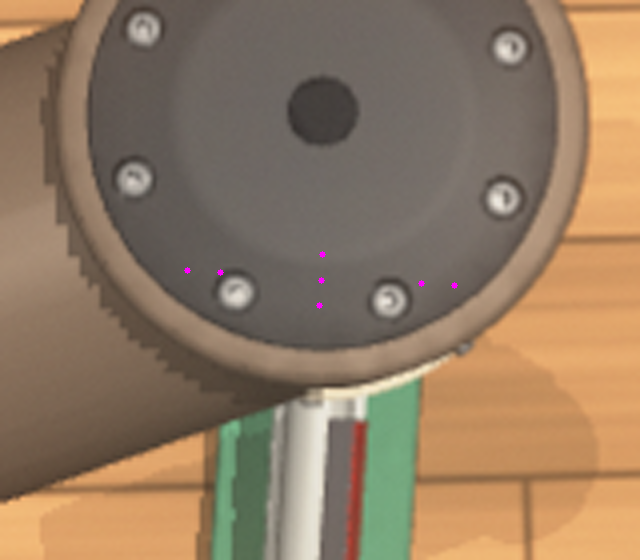

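View pics/tcp_side.png

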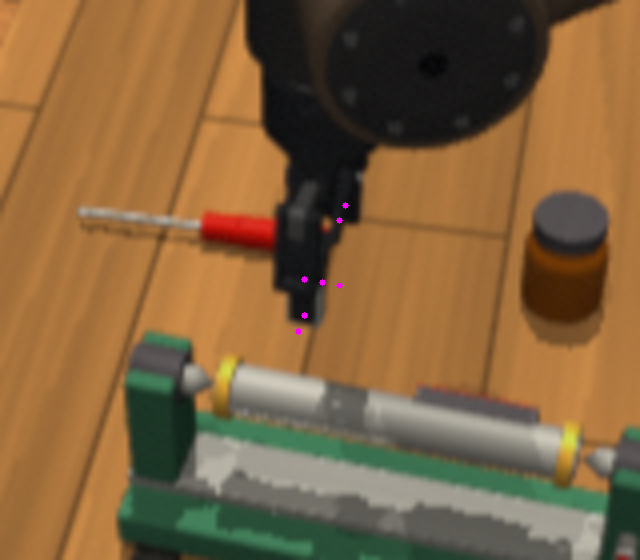

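```bash
cat > q.py <<'E'
from plan import *
import sys
p=np.load("p.npy"); j=W(p,[0,p[4]-100,125])
def show(tiltdeg,back,yo=0):
    T=tool(p,np.radians(tiltdeg)); t,d=delta(j+[0,yo,0]+T[:,2]*(18.7-back),T)
    print("turn",t,"shift",d)
if __name__=="__main__":
    o=r.observe(); print(o["time"],o["tcp_pos"],o["contact_force"].round(1),o["ft_torque"].round(2),o["joint_positions"].round(2))
    show(*[float(a) for a in sys.argv[1:]])
E
python3 q.py -37 110; python3 q.py -25 110
```

```text
2.7667 [585.25569398 -14.21872192 234.87363118] [-0.2  0.   0.1] [-0.02  0.01 -0.  ] [ 0.31  0.21 -0.19  0.   -1.17 -1.97]
turn [-1.232  0.005  0.002] shift [-0.    -0.219  0.148]
2.7667 [585.25569398 -14.21872192 234.87363118] [-0.2  0.   0.1] [-0.02  0.01 -0.  ] [ 0.31  0.21 -0.19  0.   -1.17 -1.97]
turn [-0.832  0.005  0.002] shift [-0.    -0.153  0.108]
```

Request:
{"api": "step_arm", "payload": {"targets": [[-0.832,0,0,0,-0.153,0.108,0],[-0.832,0,0,0,-0.153,0.108,0],[-0.832,0,0,0,-0.153,0.108,0],[-0.832,0,0,0,-0.153,0.108,0],[-0.832,0,0,0,-0.153,0.108,0],[-0.832,0,0,0,-0.153,0.108,0]]}}

```text
time: 3.27
tcp_pos: [581.6, -55.2, 207.6]
ee_rot: [0.143, 3.042, 0.673]
contact_force: [-0.5, 0.3, 0.7]
finger_gap: 85.6
```

```bash
python3 q.py -37 100
```

```text
3.2667 [581.59146516 -55.17044201 207.59289678] [-0.5  0.3  0.7] [-1.36  0.09  0.02] [-0.07  0.28 -0.05 -0.46 -1.26 -1.45]
turn [-0.402  0.008 -0.005] shift [-0.    -0.057  0.051]
```

Request:
{"api": "step_arm", "payload": {"targets": [[-0.402,0.008,-0.005,0,-0.057,0.051,0],[-0.402,0.008,-0.005,0,-0.057,0.051,0],[-0.402,0.008,-0.005,0,-0.057,0.051,0],[-0.402,0.008,-0.005,0,-0.057,0.051,0]]}}

```text
time: 3.6
tcp_pos: [580.5, -63.9, 189.1]
ee_rot: [0.137, 2.952, 0.984]
contact_force: [-0.2, 0.0, 1.3]
finger_gap: 85.3
```

```bash
python3 q.py -37 0; python3 - <<'E'
from plan import *
for n in("top","side"):
    im=get_image(n)[:,:,::-1]; cv2.imwrite(f"pics/a_{n}.png",cv2.resize(im[100:300,200:400],None,fx=3,fy=3,interpolation=2))
E
```

```text
3.6 [580.4547929  -63.85800688 189.10294044] [-0.2  0.   1.3] [-1.89  0.13  0.  ] [-0.23  0.37  0.01 -0.65 -1.37 -1.25]
turn [-0.004 -0.001 -0.006] shift [-0.002  0.007  0.4  ]
```

View pics/a_side.png

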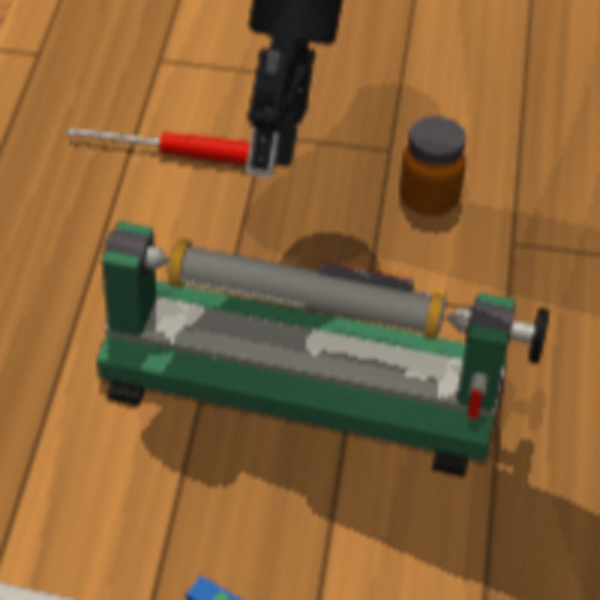

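View pics/a_top.png

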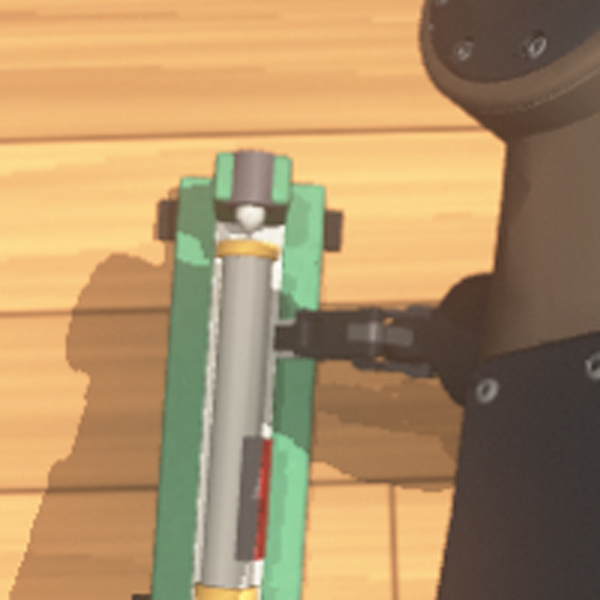

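```bash
python3 - <<'E'
from plan import *
o=r.observe();M=R.from_rotvec(o["ee_rot"]).as_matrix()
for n in("top","side"):
    im=cv2.imread(f"pics/a_{n}.png")[:420,150:500] if n=="top" else cv2.imread(f"pics/a_{n}.png")[:330]
    off=150 if n=="top" else 0
    for s in(1,-1):
      pts=[proj(n,o["tcp_pos"]+M@np.array(L,float))[0] for L in([11,s*43,-13],[-11,s*43,-13],[-11,s*57,-13],[11,s*57,-13])]
      pts=[tuple(int(v) for v in (q-[200,100])*3+1-[off,0]) for q in pts]
      for a,b in zip(pts,pts[1:]+pts[:1]): cv2.line(im,a,b,(255,0,255),1)
    cv2.imwrite(f"pics/b_{n}.png",cv2.resize(im,None,fx=1.3,fy=1.3))
E
```

```text
(no output)
```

View pics/b_side.png

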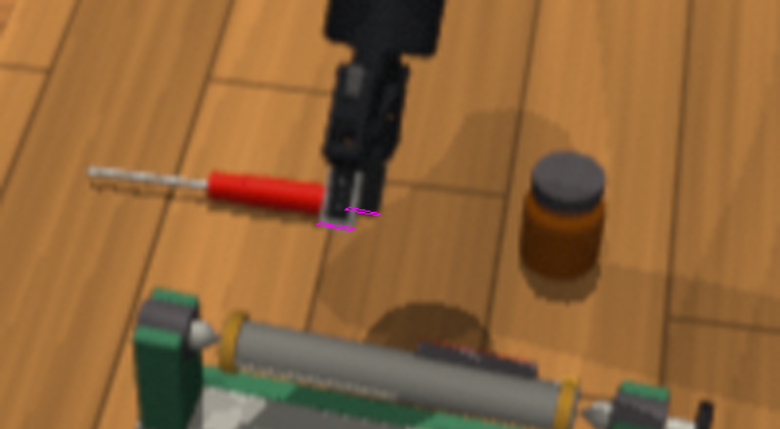

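View pics/b_top.png

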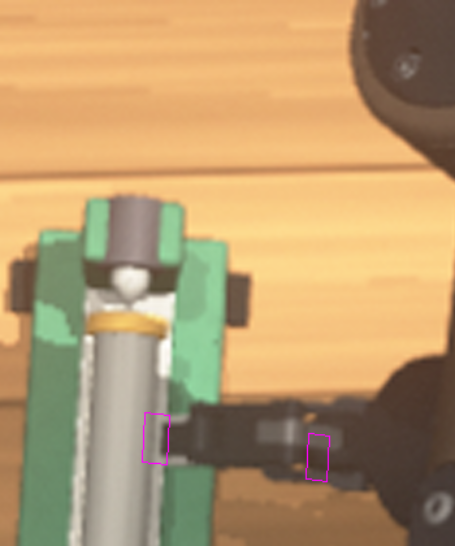

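Request:
{"api": "step_arm", "payload": {"targets": [[0,0,0,0,0.003,0.15,0],[0,0,0,0,0.005,0.28,0],[0,0,0,0,0.007,0.36,0],[0,0,0,0,0.007,0.4,0],[0,0,0,0,0.007,0.4,0]]}}

```text
time: 4.12
tcp_pos: [585.7, 0.6, 111.0]
ee_rot: [0.128, 2.953, 0.983]
contact_force: [-0.7, 0.0, 0.1]
finger_gap: 85.1
```

```bash
python3 q.py -37 0
```

```text
4.1167 [585.66030212   0.63844191 111.00165788] [-0.7  0.   0.1] [-1.9   0.19  0.07] [-0.13  0.43 -0.09 -0.7  -1.19 -1.21]
turn [-0.007 -0.005  0.004] shift [-0.004 -0.013 -0.005]
```

Request:
{"api": "step_arm", "payload": {"targets": [[0,0,0,0,-0.01,0,0.4],[0,0,0,0,-0.01,0,0.48],[0,0,0,0,-0.01,0,0.48],[0,0,0,0,-0.01,0,0.48]]}}

```text
time: 4.45
tcp_pos: [586.1, -2.1, 110.6]
ee_rot: [0.128, 2.952, 0.981]
contact_force: [0.1, -0.2, -0.3]
finger_gap: 44.4
```

```bash
python3 q.py -37 0
```

```text
4.45 [586.05188482  -2.0936316  110.57845197] [ 0.1 -0.2 -0.3] [-1.94  0.14  0.02] [-0.13  0.43 -0.09 -0.7  -1.19 -1.21]
turn [-0.007 -0.002  0.006] shift [-0.002 -0.003  0.   ]
```

Contactless at 44 mm: centred within ±5 mm. Close further in small steps.

Request:
{"api": "step_arm", "payload": {"targets": [[0,0,0,0,-0.003,0,0.53],[0,0,0,0,-0.003,0,0.55],[0,0,0,0,-0.003,0,0.55],[0,0,0,0,-0.003,0,0.55]]}}

```text
time: 4.78
tcp_pos: [586.0, -3.0, 110.2]
ee_rot: [0.129, 2.951, 0.981]
contact_force: [-0.0, -0.1, -0.8]
finger_gap: 38.4
```

Request:
{"api": "step_arm", "payload": {"targets": [[0,0,0,0,0,0,0.6],[0,0,0,0,0,0,0.7],[0,0,0,0,0,0,0.85],[0,0,0,0,0,0,1],[0,0,0,0,0,0,1]]}}

```text
time: 5.2
tcp_pos: [586.0, -3.1, 110.5]
ee_rot: [0.129, 2.951, 0.981]
contact_force: [-2.5, -1.8, 5.3]
finger_gap: 32.4
```

```bash
python3 q.py -37 0;python3 q.py -10 0;
```

```text
5.2 [586.03680046  -3.1052226  110.48951644] [-2.5 -1.8  5.3] [-1.39  0.64  0.22] [-0.14  0.43 -0.09 -0.7  -1.19 -1.21]
turn [-0.008 -0.001  0.005] shift [-0.002  0.     0.002]
5.2 [586.03680046  -3.1052226  110.48951644] [-2.5 -1.8  5.3] [-1.39  0.64  0.22] [-0.14  0.43 -0.09 -0.7  -1.19 -1.21]
turn [0.892 0.    0.006] shift [-0.001 -0.034 -0.006]
```

Request:
{"api": "step_arm", "payload": {"targets": [[0.18,0,0,0,-0.007,0,1],[0.36,0,0,0,-0.014,-0.001,1],[0.54,0,0,0,-0.021,-0.003,1],[0.72,0,0,0,-0.0275,-0.005,1],[0.9,0,0,0,-0.034,-0.008,1],[0.9,0,0,0,-0.034,-0.008,1]]}}

```text
time: 5.7
tcp_pos: [585.2, -10.8, 107.0]
ee_rot: [0.13, 3.12, 0.253]
contact_force: [3.1, -14.4, 0.9]
finger_gap: 32.3
```

```bash
python3 q.py 17 0; python3 - <<'E'
from plan import *
for n in("top","side"):
    im=get_image(n)[:,:,::-1]; cv2.imwrite(f"pics/c_{n}.png",cv2.resize(im[140:300,220:400],None,fx=3,fy=3,interpolation=2))
E
```

```text
5.7 [585.20668235 -10.84173344 107.02845679] [  3.1 -14.4   0.9] [-5.56 -0.76 -1.01] [ 0.21  0.32 -0.28 -0.19 -0.93 -1.75]
turn [0.876 0.005 0.012] shift [-0.002 -0.034 -0.006]
```

View pics/c_side.png

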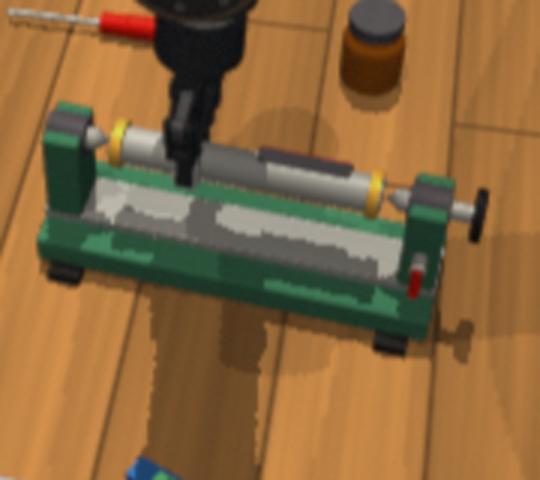

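Request:
{"api": "step_arm", "payload": {"targets": [[0.18,0,0,0,-0.007,0,1],[0.36,0,0,0,-0.014,-0.001,1],[0.54,0,0,0,-0.021,-0.003,1],[0.72,0,0,0,-0.0275,-0.005,1],[0.88,0,0,0,-0.034,-0.007,1],[0.88,0,0,0,-0.034,-0.007,1]]}}

```text
time: 6.3
tcp_pos: [584.5, -19.2, 107.5]
ee_rot: [-0.127, -3.092, 0.466]
contact_force: [1.9, -8.3, 8.5]
finger_gap: 32.1
```

```bash
python3 q.py 37 0; python3 - <<'E'
from plan import *
for n in("top","side"):
    im=get_image(n)[:,:,::-1]; cv2.imwrite(f"pics/d_{n}.png",cv2.resize(im[140:340,220:400],None,fx=3,fy=3,interpolation=2))
E
```

```text
6.3 [584.48402822 -19.24089844 107.53797874] [ 1.9 -8.3  8.5] [-2.67 -0.93 -0.49] [ 0.46  0.36 -0.46  0.32 -0.93 -2.33]
turn [0.662 0.008 0.013] shift [-0.002 -0.026 -0.003]
```

View pics/d_side.png

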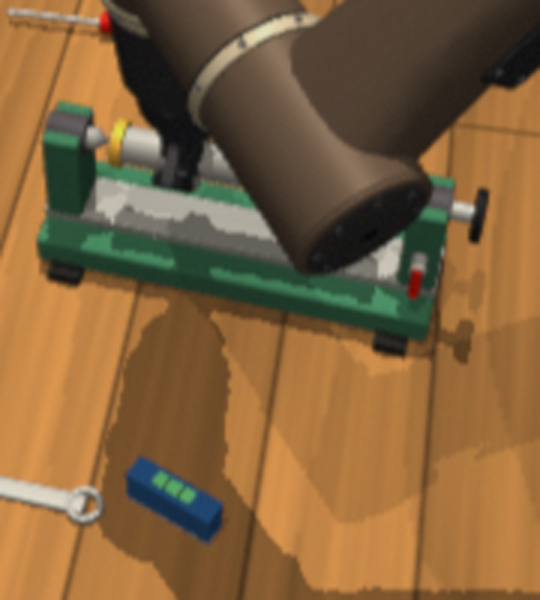

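View pics/d_top.png

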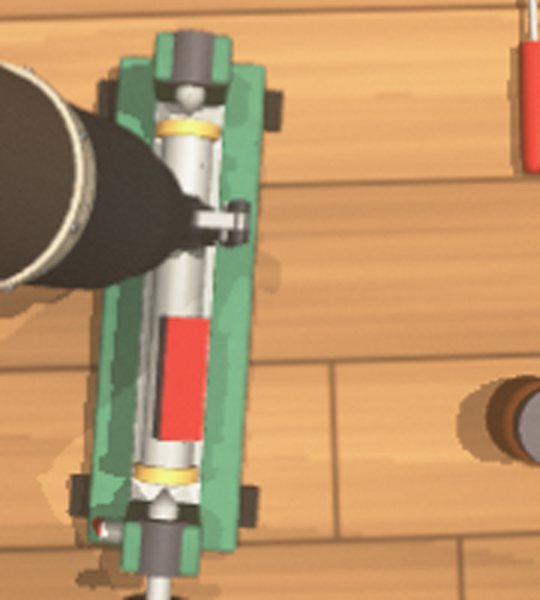

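Request:
{"api": "step_arm", "payload": {"targets": [[0.18,0,0,0,-0.007,0,1],[0.36,0,0,0,-0.014,-0.001,1],[0.54,0,0,0,-0.021,-0.003,1],[0.66,0,0,0,-0.0255,-0.0045,1],[0.66,0,0,0,-0.0255,-0.0045,1]]}}

```text
time: 6.82
tcp_pos: [584.0, -24.9, 110.4]
ee_rot: [-0.121, -2.951, 0.986]
contact_force: [0.9, -2.0, 8.7]
finger_gap: 32.3
```

```bash
python3 q.py 37 0; python3 - <<'E'
from plan import *
im=get_image("top")[:,:,::-1]; cv2.imwrite(f"pics/e_top.png",cv2.resize(im[230:300,255:310],None,fx=8,fy=8,interpolation=2))
im=get_image("side")[:,:,::-1]; cv2.imwrite(f"pics/e_side.png",im)
E
```

```text
6.8167 [584.01329268 -24.88178271 110.44661294] [ 0.9 -2.   8.7] [-0.78 -0.61 -0.42] [ 0.58  0.47 -0.51  0.56 -1.1  -2.62]
turn [0.001 0.006 0.013] shift [-0.002  0.     0.002]
```

View pics/e_top.png

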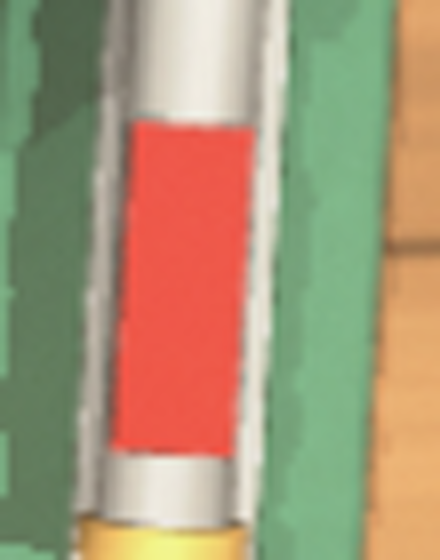

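View pics/e_side.png

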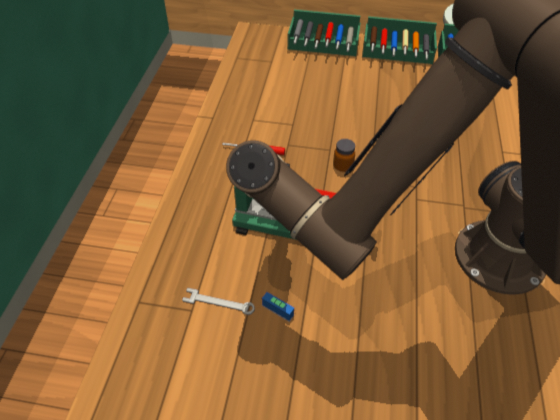

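```bash
python3 - <<'E'
from plan import *
im=get_image("top"); cv2.imwrite("pics/f_top_raw.png",im[:,:,::-1])
g=im.astype(int)
for row in (235,240,255,270,284,292,294,296,297):
    print(row,[tuple(x) for x in g[row,262:292]] if row in(240,295) else g[row,262:292].mean(1).astype(int))
E
```

```text
235 [ 86  87  86  87  86  95 125 138 126 115 145 169 193 204 213 221 227 232
 233 232 226 214 202 187 164 167 211 221 206 113]
240 [(np.int64(82), np.int64(101), np.int64(76)), (np.int64(84), np.int64(102), np.int64(78)), (np.int64(83), np.int64(101), np.int64(78)), (np.int64(83), np.int64(100), np.int64(77)), (np.int64(81), np.int64(99), np.int64(74)), (np.int64(104), np.int64(107), np.int64(91)), (np.int64(149), np.int64(142), np.int64(132)), (np.int64(142), np.int64(134), np.int64(124)), (np.int64(130), np.int64(121), np.int64(112)), (np.int64(137), np.int64(129), np.int64(118)), (np.int64(165), np.int64(157), np.int64(145)), (np.int64(188), np.int64(181), np.int64(167)), (np.int64(211), np.int64(203), np.int64(188)), (np.int64(216), np.int64(209), np.int64(194)), (np.int64(223), np.int64(218), np.int64(202)), (np.int64(230), np.int64(225), np.int64(213)), (np.int64(235), np.int64(230), np.int64(220)), (np.int64(240), np.int64(235), np.int64(225)), (np.int64(238), np.int64(234), np.int64(224)), (np.int64(237), np.int64(232), np.int64(222)), (np.int64(228), np.int64(223), np.int64(
[... 618 characters left out ...]
133 133 134 133
 133 133 133 134 138 172 217 222 211 135 135 134]
284 [105 106 128 172 165 139 111 111 134 132 133 132 133 133 133 133 132 134
 132 134 134 134 170 220 223 206 129 131 132 134]
292 [104 113 143 168 158 127 152 172 193 204 213 226 232 230 229 224 216 207
 198 185 163 148 177 222 210 158 134 133 138 148]
294 [104 109 117 102  97 115 154 175 195 205 216 227 232 230 227 224 215 205
 197 185 161 147 174 222 203 127 135 139 149 150]
296 [105 120 150 121 140 157 168 176 183 187 194 196 196 189 186 171 167 160
 156 155 149 147 156 161 162 135 134 134 135 138]
297 [105 116 143 125 145 163 174 181 188 192 197 203 206 207 207 204 200 196
 191 187 183 177 164 155 154 132 134 134 133 137]
```

```bash
python3 - <<'E'
from plan import *
p=np.load("p.npy")
for th in(0,-3,-5,-7,-9):
    p[3]=np.radians(th)
    a=[proj("top",W(p,[0,p[4]+y,125]))[0] for y in(-60,60)]
    f=[proj("top",pad(p,0,y))[0] for y in(-40,0,40)]
    out=[]
    for q in f:
        u=a[0][0]+(a[1][0]-a[0][0])*(q[1]-a[0][1])/(a[1][1]-a[0][1]); out.append(round(q[0]-u,2))
    print(th,out,np.array(a).round(1).tolist())
E
```

```text
0 [np.float64(-0.04), np.float64(-0.04), np.float64(-0.04)] [[278.8, 235.3], [275.0, 296.0]]
-3 [np.float64(0.56), np.float64(0.56), np.float64(0.56)] [[278.8, 235.3], [275.0, 296.0]]
-5 [np.float64(0.96), np.float64(0.96), np.float64(0.96)] [[278.8, 235.3], [275.0, 296.0]]
-7 [np.float64(1.35), np.float64(1.36), np.float64(1.36)] [[278.8, 235.3], [275.0, 296.0]]
-9 [np.float64(1.75), np.float64(1.75), np.float64(1.76)] [[278.8, 235.3], [275.0, 296.0]]
```

Request:
{"api": "step_arm", "payload": {"targets": [[0.1,0,0,0,-0.004,0,1],[0.17,0,0,0,-0.0065,0,1],[0.17,0,0,0,-0.0065,0,1],[0.17,0,0,0,-0.0065,0,1]]}}

```text
time: 7.3
tcp_pos: [583.9, -26.1, 111.4]
ee_rot: [-0.122, -2.904, 1.106]
contact_force: [-1.4, 1.9, 4.7]
finger_gap: 32.1
```

```bash
cat > ang.py <<'E'
from plan import *
def run():
    p=np.load("p.npy");im=get_image("top").astype(float)
    red=np.clip((im[:,:,0]-im[:,:,1:].mean(2))/150,0,1)  # redness soft mask
    red[(im[:,:,0]-im[:,:,1])<40]=0
    out=[]
    for row in range(250,287):
        c=red[row,255:300]; cols=np.arange(255,300)
        m=c>0.3
        # soft edges
        pk=np.median(c[m]); c=np.where(np.convolve(m,[1,1,1],'same')>0,c/pk,0).clip(0,1)
        w=c.sum(); lo=cols[m][0]; 
        out.append((row,(c*cols).sum()/w,w))
    out=np.array(out)
    a=[proj("top",W(p,[0,p[4]+y,125]))[0] for y in(-60,60)]
    u=a[0][0]+(a[1][0]-a[0][0])*(out[:,0]-a[0][1])/(a[1][1]-a[0][1])
    d=out[:,1]-u
    print("offset px",d.mean().round(2),d.std().round(2),"width",out[:,2].mean().round(2),"theta",-np.degrees(np.arcsin((d.mean()+.04)/11.5)).round(1))
if __name__=="__main__": run()
E
python3 ang.py; python3 - <<'E'
from plan import *
im=get_image("top")
g=im.astype(int)
for row in (235,240,255,270,284,292): print(row,g[row,262:292].mean(1).astype(int))
E
```

```text
offset px -0.37 0.23 width 15.29 theta 1.7
235 [ 85  85  85  86  85  97 123 137 127 114 146 172 189 198 210 218 227 234
 234 234 223 211 200 183 161 154 193 219 205 110]
240 [ 85  86  87  86  85 118 171 159 135 130 153 178 192 202 211 221 229 232
 234 229 217 206 194 176 155 165 216 215 190 129]
255 [103 103 103  98 122 172 160 139 125 131 131 131 132 132 132 131 133 133
 131 132 131 132 134 134 162 214 219 208 131 129]
270 [103 105 102 120 173 162 137 126 131 132 131 131 131 131 130 131 132 131
 131 131 133 131 123 155 215 220 208 133 134 136]
284 [105 105 125 171 162 138 126 132 131 130 132 131 132 132 132 131 130 131
 131 131 134 137 159 217 221 204 128 131 132 137]
292 [105 113 140 168 157 124 149 171 191 196 213 221 226 227 227 225 215 206
 198 183 164 152 178 220 209 157 131 132 136 147]
```

```bash
python3 - <<'E'
from plan import *
im=get_image("top").astype(int)
for row in (255,270,284): print(row,(im[row,262:292,0]-im[row,262:292,1]))
im=cv2.imread("pics/f_top_raw.png").astype(int)
for row in (255,270,284): print(row,(im[row,262:292,2]-im[row,262:292,1]))
E
```

```text
255 [-27 -28 -27 -24  -6   7   7  29 111 153 152 151 150 151 151 150 151 151
 150 151 150 152 135  66   7   5   4  -4 -44 -44]
270 [-25 -26 -25  -5   7   9  28 111 150 150 151 152 152 152 152 151 152 153
 152 151 150 138  66   9   4   5  -4 -45 -46 -47]
284 [-26 -26 -12   7   8  27 111 152 152 151 152 150 150 150 150 151 151 151
 151 153 144 100   7   5   4  -1 -42 -43 -43 -47]
255 [-27 -28 -27 -24  -6  10   7   8  33 112 151 151 150 151 151 150 150 150
 150 150 149 150 150 135  56   4   4  -4 -45 -46]
270 [-27 -28 -25  -6   9   8   8  31 110 150 150 150 152 151 151 151 150 151
 152 151 151 150 133  57   5   5  -4 -45 -46 -44]
284 [-26 -27 -14   8   8   9  28 111 150 152 151 152 151 151 150 150 150 150
 150 149 150 144  74   5   6   0 -43 -44 -44 -45]
```

Request:
{"api": "step_arm", "payload": {"targets": [[0,0,0,0,0,0,0.5],[0,0,0,0,0,0,0],[0,0,0,0,0,0,0],[0,0,0,0,0,0,0],[0,0,0,0,0,0,0],[0,0,0,0,0,-0.15,0],[0,0,0,0,0,-0.3,0],[0,0,0,0,0,-0.45,0],[0,0,0,0,0,-0.55,0],[0,0,0,0,0,-0.55,0]]}}

```text
time: 8.28
tcp_pos: [594.3, 69.0, 218.1]
ee_rot: [-0.121, -2.915, 1.101]
contact_force: [-0.8, -0.5, -0.1]
finger_gap: 85.3
```

```bash
python3 q.py 0 130; python3 ang.py; python3 - <<'E'
from plan import *
im=get_image("top");s=get_image("side")
cv2.imwrite("pics/g_top.png",im[:,:,::-1]);cv2.imwrite("pics/g_side.png",s[:,:,::-1])
for c in("top","side"):
    f=finder.cut_out(c,"level_mid"); print(c,f[0]["p"],f[0]["centre"],f[0]["pixels"].sum()); np.save(f"pics/{c}_level.npy",f[0]["pixels"])
cv2.imwrite("pics/lev_top.png",cv2.resize(im[210:265,135:185,::-1],None,fx=10,fy=10,interpolation=2))
cv2.imwrite("pics/lev_side.png",cv2.resize(s[285:330,250:305,::-1],None,fx=10,fy=10,interpolation=2))
E
```

```text
8.2833 [594.27832615  68.95381142 218.07818318] [-0.8 -0.5 -0.1] [ 2.11 -0.29  0.08] [ 0.72  0.45 -0.28  0.48 -1.42 -2.6 ]
turn [-1.379  0.016  0.013] shift [ 0.008 -0.298  0.166]
offset px -0.37 0.22 width 15.25 theta 1.6
top 0.56 [158.8, 240.0] 439
side 0.77 [278.6, 308.0] 531
```

View pics/lev_top.png

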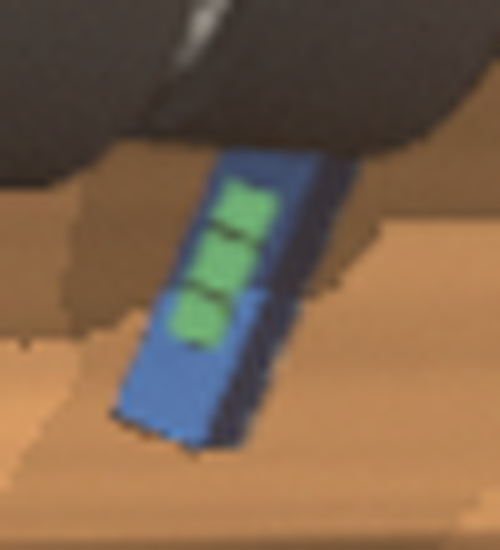

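View pics/lev_side.png

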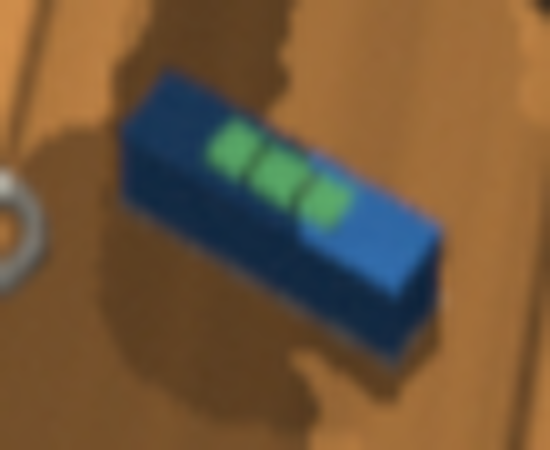

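View pics/g_side.png

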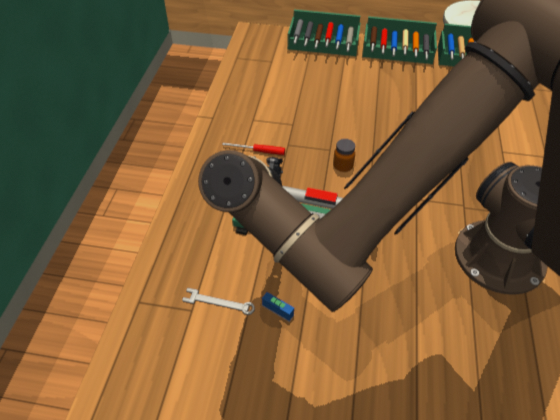

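```bash
python3 - <<'E'
from plan import *
im=cv2.imread("pics/top0.png");s=cv2.imread("pics/side0.png")
cv2.imwrite("pics/lev_top0.png",cv2.resize(im[210:265,135:185],None,fx=10,fy=10,interpolation=2))
cv2.imwrite("pics/lev_side0.png",cv2.resize(s[285:330,250:305],None,fx=10,fy=10,interpolation=2))
E
```

```text
(no output)
```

View pics/lev_top0.png

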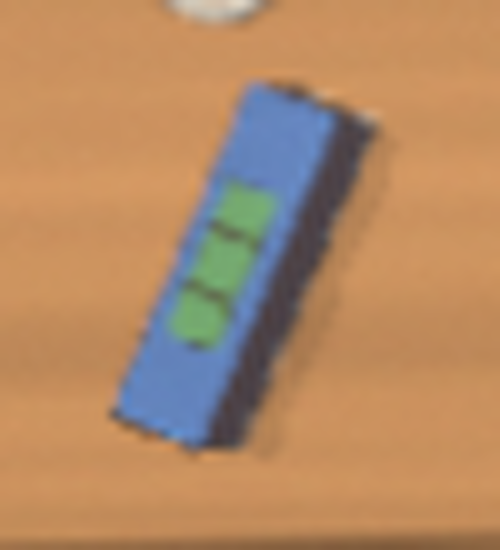

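View pics/lev_side0.png

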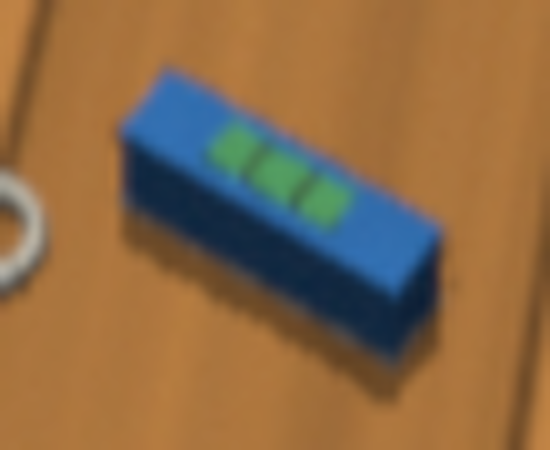

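```bash
python3 - <<'E'
from plan import *
t=np.array([(250,83),(340,115),(208,445),(113,412)])/10+[135,210]-.0
s=np.array([(168,68),(122,130),(400,295),(442,230)])/10+[250,285]
for n,c in(("top",t),("side",s)):
    P=np.array([at_z(n,q,36) for q in c]); print(n,P.mean(0).round(1),[np.linalg.norm(P[i]-P[i-1]).round(1) for i in range(4)])
    for i in range(4):
        d=P[i]-P[i-1]
        if np.linalg.norm(d)>50: print(np.degrees(np.arctan2(d[1],d[0])).round(1))
E
```

```text
top [552.  257.4  36. ] [np.float64(78.5), np.float64(21.5), np.float64(78.2), np.float64(22.5)]
-23.6
157.2
side [550.8 262.8  36. ] [np.float64(79.1), np.float64(20.3), np.float64(79.5), np.float64(20.0)]
-24.2
156.0
```

```bash
cat > lv.py <<'E'
from plan import *
import sys
def vert(yawdeg):
    a=np.radians(yawdeg); x=np.array([np.cos(a),np.sin(a),0]);z=np.array([0,0,-1.]); return np.stack([x,np.cross(z,x),z],1)
if __name__=="__main__":
    a=[float(v) for v in sys.argv[1:]]
    o=r.observe(); print(o["time"],o["tcp_pos"].round(1),o["contact_force"].round(1),o["joint_positions"].round(2))
    print("turn %s shift %s"%delta(a[:3],vert(a[3])))
E
python3 lv.py 570 160 210 165; python3 lv.py 551.5 258.5 150 156.1
```

```text
8.5333 [591.   63.9 213.3] [ 0.  -0.2  0.3] [ 0.72  0.45 -0.29  0.48 -1.42 -2.6 ]
turn [-1.386  0.118  0.323] shift [ 0.117  0.29  -0.24 ]
8.5333 [591.   63.9 213.3] [ 0.  -0.2  0.3] [ 0.72  0.45 -0.29  0.48 -1.42 -2.6 ]
turn [-1.377  0.226  0.606] shift [ 0.224  0.738 -0.317]
```

Request:
{"api": "step_arm", "payload": {"targets": [[-0.9,0.08,0.2,0.117,0.29,-0.24,0],[-0.9,0.08,0.2,0.117,0.29,-0.24,0],[-0.9,0.08,0.2,0.117,0.29,-0.24,0],[-0.9,0.08,0.2,0.117,0.29,-0.24,0],[-0.9,0.08,0.2,0.117,0.29,-0.24,0],[-0.9,0.08,0.2,0.117,0.29,-0.24,0]]}}

```text
time: 9.03
tcp_pos: [569.8, 158.3, 210.6]
ee_rot: [-0.31, -3.086, 0.397]
contact_force: [0.0, -0.1, 0.6]
finger_gap: 85.3
```

```bash
python3 lv.py 551.5 258.5 120 156.1
```

```text
9.0333 [569.8 158.3 210.6] [ 0.  -0.1  0.6] [ 0.71  0.32 -0.2   0.17 -1.26 -2.55]
turn [-0.483  0.073  0.411] shift [0.155 0.457 0.254]
```

Request:
{"api": "step_arm", "payload": {"targets": [[-0.483,0.073,0.411,0.155,0.457,0.254,0.3],[-0.483,0.073,0.411,0.155,0.457,0.254,0.3],[-0.483,0.073,0.411,0.155,0.457,0.254,0.3],[-0.483,0.073,0.411,0.155,0.457,0.254,0.3],[-0.483,0.073,0.411,0.155,0.457,0.254,0.3],[-0.483,0.073,0.411,0.155,0.457,0.254,0.3],[-0.483,0.073,0.411,0.155,0.457,0.254,0.3]]}}

```text
time: 9.62
tcp_pos: [552.1, 258.1, 120.4]
ee_rot: [0.647, 3.074, -0.003]
contact_force: [0.3, 0.3, -0.2]
finger_gap: 60.2
```

```bash
python3 lv.py 551.5 258.5 13 156.1; python3 - <<'E'
from plan import *
o=r.observe();M=R.from_rotvec(o["ee_rot"]).as_matrix();print(M.round(3))
for n,x,y in(("top",100,150),("side",210,230)):
    im=get_image(n)[y:y+130,x:x+150,::-1]; z=cv2.resize(im,None,fx=4,fy=4,interpolation=2)
    for L in([0,0,0],[11,0,0],[-11,0,0],[0,30,-8],[0,-30,-8]):
        q=proj(n,o["tcp_pos"]+M@np.array(L,float))[0]; cv2.circle(z,tuple(int(v) for v in (q-[x,y])*4+1.5),3,(255,0,255),-1)
    cv2.imwrite(f"pics/h_{n}.png",z)
E
```

```text
9.6167 [552.1 258.1 120.4] [ 0.3  0.3 -0.2] [ 0.76  0.34 -0.28  0.   -0.95 -2.75]
turn [-0.003  0.002  0.004] shift [0.003 0.001 0.429]
[[-0.915  0.403  0.   ]
 [ 0.403  0.915 -0.002]
 [-0.001 -0.002 -1.   ]]
```

View pics/h_side.png

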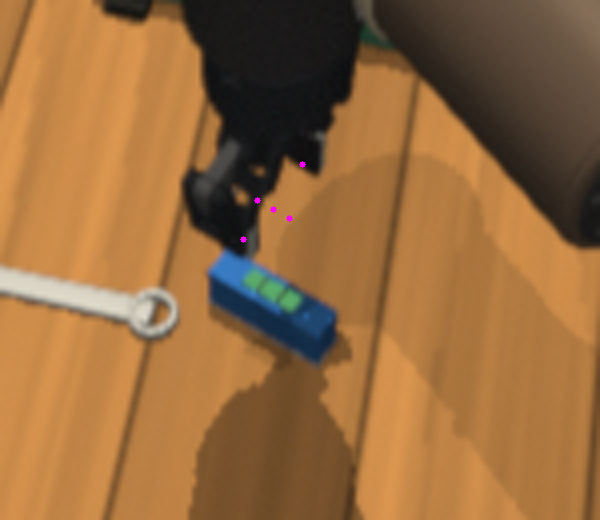

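View pics/h_top.png

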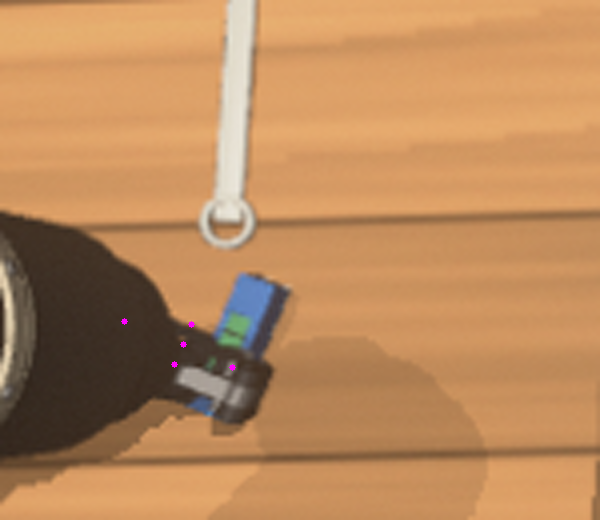

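Request:
{"api": "step_arm", "payload": {"targets": [[0,0,0,0.002,0,0.15,0.4],[0,0,0,0.002,0,0.28,0.4],[0,0,0,0.002,0,0.36,0.4],[0,0,0,0.002,0,0.41,0.4],[0,0,0,0.002,0,0.428,0.5],[0,0,0,0.002,0,0.428,0.55],[0,0,0,0.002,0,0.428,0.6]]}}

```text
time: 10.3
tcp_pos: [552.5, 258.5, 14.7]
ee_rot: [0.648, 3.072, 0.0]
contact_force: [0.2, 0.1, -0.0]
finger_gap: 34.3
```

Request:
{"api": "step_arm", "payload": {"targets": [[0,0,0,0,0,0,0.65],[0,0,0,0,0,0,0.7],[0,0,0,0,0,0,0.75],[0,0,0,0,0,0,0.8],[0,0,0,0,0,0,0.9],[0,0,0,0,0,0,1],[0,0,0,0,0,0,1]]}}

```text
time: 10.88
tcp_pos: [553.3, 259.2, 16.4]
ee_rot: [0.647, 3.071, 0.003]
contact_force: [-1.2, -0.5, 7.1]
finger_gap: 20.8
```

```bash
python3 lv.py 551.5 258.5 100 156.1; python3 - <<'E'
from plan import *
o=r.observe();M=R.from_rotvec(o["ee_rot"]).as_matrix();print(M.round(3))
for n,x,y in(("top",100,150),("side",210,230)):
    im=get_image(n)[y:y+130,x:x+150,::-1]; z=cv2.resize(im,None,fx=4,fy=4,interpolation=2)
    cv2.imwrite(f"pics/i_{n}.png",z)
E
```

```text
10.8833 [553.3 259.2  16.4] [-1.2 -0.5  7.1] [ 0.76  0.47 -0.38  0.   -0.72 -2.75]
turn [0.005 0.006 0.003] shift [ 0.005 -0.004 -0.335]
[[-0.915  0.404  0.004]
 [ 0.404  0.915  0.001]
 [-0.003  0.003 -1.   ]]
```

View pics/i_side.png

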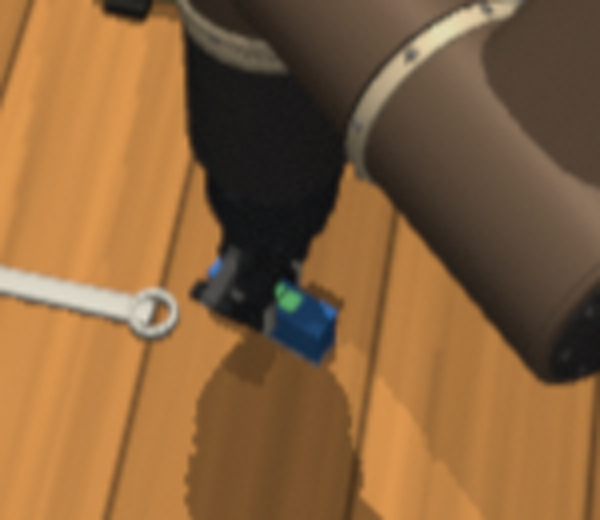

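View pics/i_top.png

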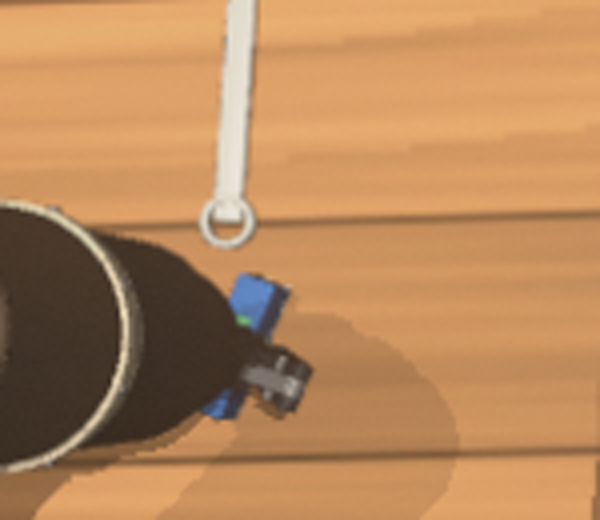

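Request:
{"api": "step_arm", "payload": {"targets": [[0,0,0,0,0,-0.05,1],[0,0,0,0,0,-0.15,1],[0,0,0,0,0,-0.3,1],[0,0,0,0,0,-0.45,1],[0,0,0,0,0,-0.6,1],[0,0,0,0,0,-0.75,1],[0,0,0,0,0,-0.815,1],[0,0,0,0,0,-0.815,1]]}}

```text
time: 11.65
tcp_pos: [554.4, 260.1, 226.1]
ee_rot: [0.645, 3.065, 0.014]
contact_force: [1.2, 0.8, -0.7]
finger_gap: 21.2
```

```bash
python3 - <<'E'
from plan import *
from lv import vert
p=np.load("p.npy"); f=W(p,[0,p[4],147]); print(f,np.degrees(p[2]))
o=r.observe();print(o["tcp_pos"],o["contact_force"],o["finger_gap"])
M=R.from_rotvec(o["ee_rot"]).as_matrix()
print(delta([f[0],f[1],220],tool(p,0)))
for n,x,y in(("top",100,150),("side",200,180)):
    im=get_image(n)[y:y+130,x:x+150,::-1]; z=cv2.resize(im,None,fx=4,fy=4,interpolation=2)
    # predicted level if sole 16.4 below tcp, centred
    for sx in(40,-40):
      for sy in(11,-11):
        for zz in(16.4,16.4-36):
          q=proj(n,o["tcp_pos"]+M@np.array([sx,sy,zz]))[0]; cv2.circle(z,tuple(int(v) for v in (q-[x,y])*4+1.5),3,(255,0,255),-1)
    cv2.imwrite(f"pics/j_{n}.png",z)
E
```

```text
[485.8511586   -4.94103416 147.        ] -5.165219831831759
[554.39311701 260.10121988 226.05600128] [ 1.22388498  0.84378672 -0.71963877] 21.15553015742917
(array([ 0.018,  0.017, -0.62 ]), array([-0.176, -1.081,  0.014]))
```

View pics/j_side.png

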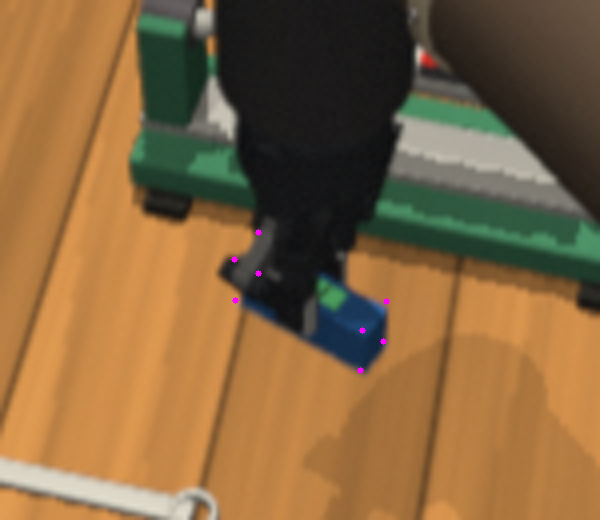

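View pics/j_top.png

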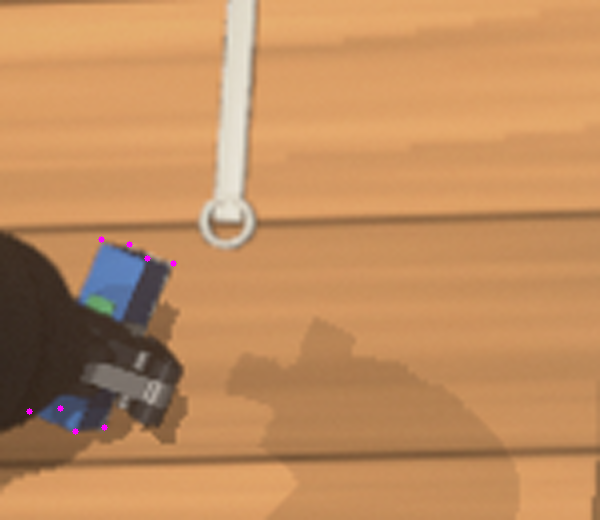

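Request:
{"api": "step_arm", "payload": {"targets": [[0,0,-0.1,-0.03,-0.14,0,1],[0,0,-0.2,-0.06,-0.28,0,1],[0,0,-0.3,-0.09,-0.42,0,1],[0,0,-0.4,-0.11,-0.55,0,1],[0.01,0.01,-0.45,-0.12,-0.68,0,1],[0.018,0.017,-0.45,-0.13,-0.8,0,1],[0.018,0.017,-0.45,-0.13,-0.8,0,1],[0.018,0.017,-0.45,-0.13,-0.8,0,1]]}}

```text
time: 12.42
tcp_pos: [500.0, 61.3, 218.7]
ee_rot: [-0.285, -3.12, 0.008]
contact_force: [0.2, 0.4, -1.2]
finger_gap: 20.8
```

```bash
python3 q.py 0 0|head -1;python3 - <<'E'
from plan import *
p=np.load("p.npy"); f=W(p,[0,p[4],147])
print(delta([f[0],f[1],200],tool(p,0)),r.observe()["finger_gap"])
E
```

```text
12.4167 [499.95678034  61.33054496 218.6634752 ] [ 0.2  0.4 -1.2] [ 0.07 -0.04  0.01] [ 0.51  0.09 -0.37 -0.   -1.12 -2.26]
(array([-0.01 , -0.016, -0.176]), array([ 0.007, -0.27 ,  0.076])) 20.84062322238153
```

Request:
{"api": "step_arm", "payload": {"targets": [[-0.01,-0.016,-0.1,0.004,-0.13,0,1],[-0.01,-0.016,-0.17,0.007,-0.23,0.03,1],[-0.01,-0.016,-0.176,0.007,-0.27,0.06,1],[-0.01,-0.016,-0.176,0.007,-0.27,0.076,1],[-0.01,-0.016,-0.176,0.007,-0.27,0.076,1],[-0.01,-0.016,-0.176,0.007,-0.27,0.076,1]]}}

```text
time: 12.92
tcp_pos: [486.1, -4.1, 199.5]
ee_rot: [-0.142, -3.138, 0.001]
contact_force: [0.2, 1.0, -1.1]
finger_gap: 20.5
```

```bash
python3 - <<'E'
from plan import *
p=np.load("p.npy"); f=W(p,[0,p[4],147])
o=r.observe();print(o["time"],o["tcp_pos"],o["contact_force"],o["finger_gap"])
print(delta([f[0],f[1],165],tool(p,0)))
M=R.from_rotvec(o["ee_rot"]).as_matrix()
for n,x,y in(("top",210,200),("side",240,110)):
    im=get_image(n)[y:y+130,x:x+150,::-1]; z=cv2.resize(im,None,fx=4,fy=4,interpolation=2)
    for sx in(40,-40):
      for sy in(11,-11):
        for zz in(16.4,16.4-36):
          q=proj(n,o["tcp_pos"]+M@np.array([sx,sy,zz]))[0]; cv2.circle(z,tuple(int(v) for v in (q-[x,y])*4+1.5),3,(255,0,255),-1)
    p[3]=0
    for a in(15,-15):
      for b in(40,-40):
        q=proj(n,pad(p,a,b))[0]; cv2.circle(z,tuple(int(v) for v in (q-[x,y])*4+1.5),3,(0,255,255),-1)
    cv2.imwrite(f"pics/k_{n}.png",z)
E
```

```text
12.9167 [486.09776267  -4.12150763 199.51464689] [ 0.20072275  0.99796897 -1.10305892] 20.483036379791983
(array([-0.001, -0.002, -0.   ]), array([ 0.001, -0.003,  0.138]))
```

View pics/k_side.png

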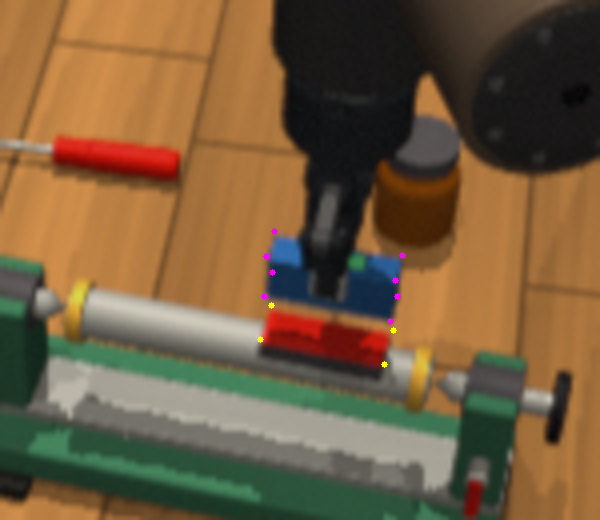

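View pics/k_top.png

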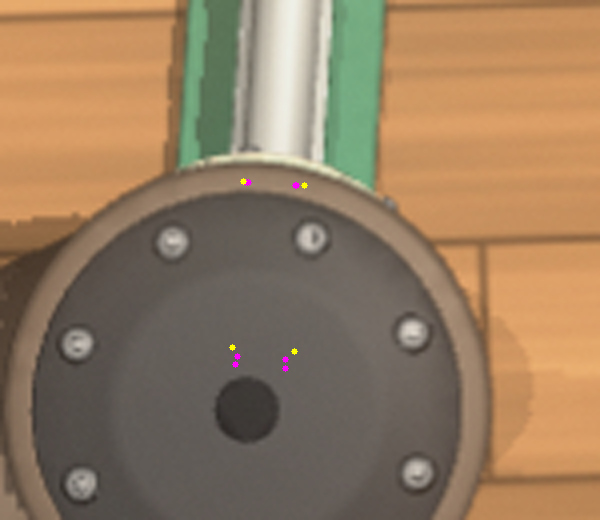

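```bash
python3 - <<'E'
from plan import *
im=get_image("side").astype(int)
cv2.imwrite("pics/l_side.png",cv2.resize(im[175:215,295:350,::-1].astype(np.uint8),None,fx=12,fy=12,interpolation=2))
for c in(311,314,318,322,326,330): print(c,(im[183:205,c,0]-im[183:205,c,1]))
E
```

```text
311 [-22  -5  27  49  73 119 164 172 167 140 104 109 116  92  44   6   2   2
   2   2   4  17]
314 [-25 -19   3  34  53  92 147 171 168 144 109 109 119 111  76  21   3   1
   2   2   2   5]
318 [ -5 -14 -13  10  37  59 102 161 174 172 163 133 110 115 108  66  14   0
   1   2   2   3]
322 [ -2  -4 -11  -9  18  40  54  67  88  95  93  93  92  95  93  80  46   8
   2   1   2   2]
326 [-10 -13 -19 -19  -2  29  49  59  68  86  92  94  96  92  97  91  73  38
   6   3   2   2]
330 [-23 -22 -22 -22 -20   4  40  57  63  78  93 105 131 127 100  93  90  72
  31   5   2   1]
```

View pics/l_side.png

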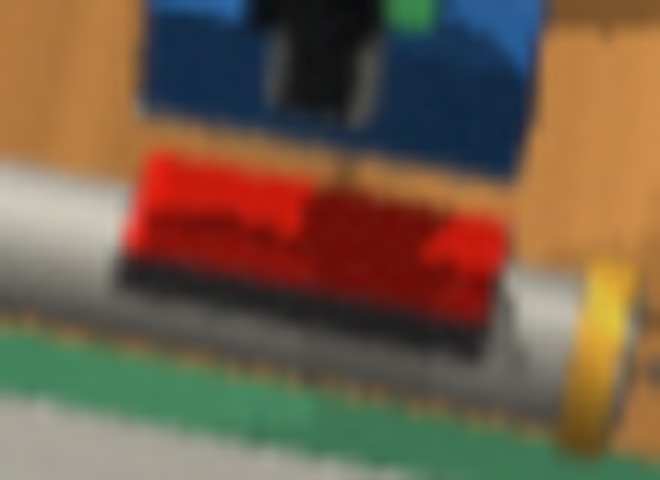

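```bash
python3 - <<'E'
from plan import *
p=np.load("p.npy")
for th in(-8,-6,-4,-2,0,2,4,6):
    p[3]=np.radians(th)
    def row(f,c):
        q=np.array([proj("side",f(y))[0] for y in np.linspace(-60,60,61)]); return np.interp(c,q[:,0],q[:,1])
    out=[]
    for c in(311,318):
        a=row(lambda y:pad(p,-15,y),c);b=row(lambda y:pad(p,15,y),c)
        bot=row(lambda y:pad(p,15,y,8),c)
        # silhouette lower edge of shaft
        v=np.array([0,888-0,1120-125.]);
        out+=[round(b-a,2)]
    print(th,out)
E
```

```text
-8 [np.float64(7.63), np.float64(7.65)]
-6 [np.float64(7.95), np.float64(7.97)]
-4 [np.float64(8.27), np.float64(8.28)]
-2 [np.float64(8.57), np.float64(8.59)]
0 [np.float64(8.86), np.float64(8.88)]
2 [np.float64(9.15), np.float64(9.17)]
4 [np.float64(9.42), np.float64(9.44)]
6 [np.float64(9.68), np.float64(9.7)]
```

Request:
{"api": "step_arm", "payload": {"targets": [[0,0,0,0,-0.001,0.05,1],[0,0,0,0,-0.002,0.09,1],[0,0,0,0,-0.003,0.115,1],[0,0,0,0,-0.003,0.128,1],[0,0,0,0,-0.003,0.128,1]]}}

```text
time: 13.48
tcp_pos: [485.8, -4.7, 167.3]
ee_rot: [-0.14, -3.137, 0.001]
contact_force: [-0.6, -0.6, -0.9]
finger_gap: 20.7
```

```bash
python3 -c "
from plan import *
o=r.observe();print(o['tcp_pos'],o['contact_force'],o['finger_gap'])"
```

```text
[485.83853584  -4.71436361 167.33790922] [-0.6143703  -0.58757684 -0.89615147] 20.66886886607935
```

Request:
{"api": "step_arm", "payload": {"targets": [[0,0,0,0,0,0.004,1],[0,0,0,0,0,0.008,1],[0,0,0,0,0,0.008,1]]}}

```text
time: 13.73
tcp_pos: [486.0, -4.7, 165.5]
ee_rot: [-0.14, -3.137, 0.001]
contact_force: [-0.2, -0.2, -2.4]
finger_gap: 20.7
```

Request:
{"api": "step_arm", "payload": {"targets": [[0,0,0,0,0,0.004,1],[0,0,0,0,0,0.004,1],[0,0,0,0,0,0.004,1]]}}

```text
time: 13.98
tcp_pos: [486.0, -4.7, 164.6]
ee_rot: [-0.14, -3.138, 0.001]
contact_force: [0.1, 0.0, -0.9]
finger_gap: 20.4
```

Request:
{"api": "step_arm", "payload": {"targets": [[0,0,0,0,0,0.004,1],[0,0,0,0,0,0.004,1],[0,0,0,0,0,0.004,1]]}}

```text
time: 14.23
tcp_pos: [486.0, -4.7, 163.6]
ee_rot: [-0.14, -3.138, 0.001]
contact_force: [0.7, -0.2, -1.5]
finger_gap: 20.5
```

```bash
python3 -c "
from plan import *
o=r.observe();print(o['tcp_pos'],o['contact_force'],o['ft_torque'],o['finger_gap'])"
```

```text
[485.97056639  -4.72342267 163.5648185 ] [ 0.69915074 -0.21721546 -1.5041048 ] [ 4.59532295e-02 -3.04912410e-05  2.66600443e-02] 20.488932088240063
```

Request:
{"api": "step_arm", "payload": {"targets": [[0,0,0,0,0,0.004,1],[0,0,0,0,0,0.004,1],[0,0,0,0,0,0.004,1]]}}

```text
time: 14.48
tcp_pos: [486.1, -4.8, 163.0]
ee_rot: [-0.14, -3.138, 0.001]
contact_force: [-2.5, 0.5, 4.2]
finger_gap: 21.0
```

Request:
{"api": "step_arm", "payload": {"targets": [[0,0,0,0,0,0.003,1],[0,0,0,0,0,0.003,1],[0,0,0,0,0,0.003,1]]}}

```text
time: 14.73
tcp_pos: [486.1, -4.8, 163.0]
ee_rot: [0.14, 3.138, -0.001]
contact_force: [-5.0, 1.3, 8.3]
finger_gap: 20.7
```

Request:
{"api": "step_arm", "payload": {"targets": [[0,0,0,0,0,0,1],[0,0,0,0,0,0,0.74],[0,0,0,0,0,0,0.68],[0,0,0,0,0,0,0.62],[0,0,0,0,0,0,0.55],[0,0,0,0,0,0,0.5],[0,0,0,0,0,0,0.5]]}}

```text
time: 15.32
tcp_pos: [486.1, -4.8, 162.9]
ee_rot: [-0.14, -3.138, 0.001]
contact_force: [-0.3, 0.5, -0.2]
finger_gap: 42.6
```

```bash
python3 - <<'E'
from plan import *
o=r.observe();print(o['tcp_pos'],o['contact_force'],o['finger_gap'])
im=get_image("side")[150:220,285:360,::-1]
cv2.imwrite("pics/m_side.png",cv2.resize(im,None,fx=8,fy=8,interpolation=2))
E
```

```text
[486.09998204  -4.78222391 162.87812246] [-0.2635452   0.4548221  -0.16195075] 42.633428760555304
```

View pics/m_side.png

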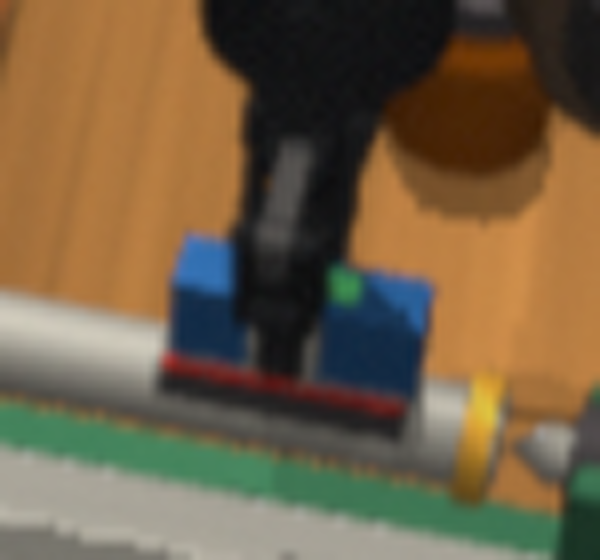

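Level stands on the flat, ends close to the flat's ends. Retreat straight up, then aside.

Request:
{"api": "step_arm", "payload": {"targets": [[0,0,0,0,0,-0.03,0.45],[0,0,0,0,0,-0.1,0.4],[0,0,0,0,0,-0.2,0.4],[0,0,0,0,0,-0.35,0.4],[0,0,0,0,0,-0.5,0.4],[0,0,0,0,0,-0.5,0.4]]}}

```text
time: 15.87
tcp_pos: [489.4, -4.6, 296.2]
ee_rot: [0.138, 3.127, 0.002]
contact_force: [1.2, 0.1, 1.6]
finger_gap: 51.5
```

Request:
{"api": "step_arm", "payload": {"targets": [[0,0,0,0,-0.15,0,0.4],[0,0,0,0,-0.3,0,0.4],[0,0,0,0,-0.45,0,0.4],[0,0,0,0,-0.6,0,0.4],[0,0,0,0,-0.75,0,0.4],[0,0,0,0,-0.9,0,0.4],[0,0,0,0,-1,0,0.4],[0,0,0,0,-1,0,0.4]]}}

```text
time: 16.53
tcp_pos: [466.7, -257.3, 296.0]
ee_rot: [0.143, 3.128, 0.001]
contact_force: [-0.1, -1.0, -0.4]
finger_gap: 51.1
```

```bash
python3 - <<'E'
from plan import *
o=r.observe();print(o['time'],o['tcp_pos'],o['contact_force'],o['dq'].round(3))
a=get_image("top");s=get_image("side")
cv2.imwrite("pics/n_top.png",cv2.resize(a[225:310,245:315,::-1],None,fx=7,fy=7,interpolation=2))
cv2.imwrite("pics/n_side.png",cv2.resize(s[150:220,285:360,::-1],None,fx=8,fy=8,interpolation=2))
cv2.imwrite("pics/n_topf.png",a[:,:,::-1])
E
```

```text
16.5333 [ 466.72581232 -257.29183114  295.9562594 ] [-0.10729974 -1.00756462 -0.41070344] [ 0.065 -0.019 -0.025 -0.018  0.003 -0.084]
```

View pics/n_top.png

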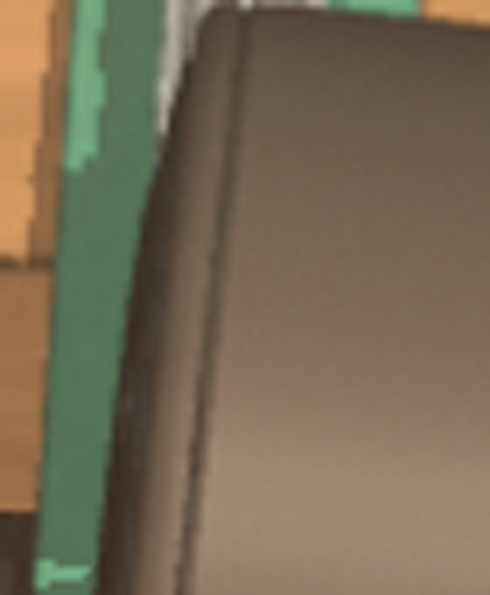

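View pics/n_side.png

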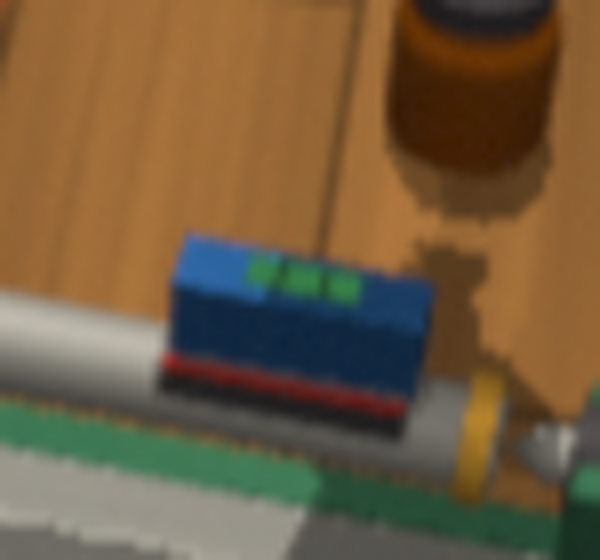

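View pics/n_topf.png

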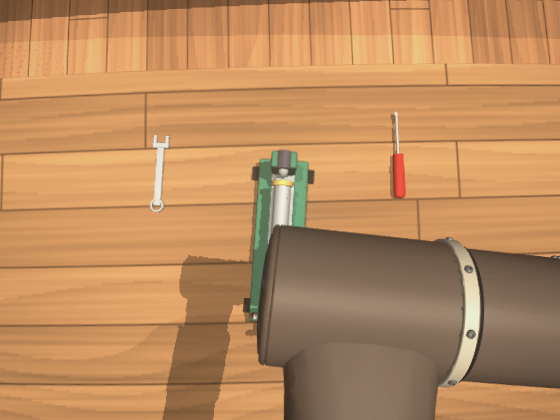

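Request:
{"api": "step_arm", "payload": {"targets": [[0,0,0,0,-0.15,0,0.4],[0,0,0,0,-0.3,0,0.4],[0,0,0,0,-0.45,0,0.4],[0,0,0,0,-0.6,0,0.4],[0,0,0,0,-0.75,0,0.4],[0,0,0,0,-0.9,0,0.4],[0,0,0,0,-1,0,0.4],[0,0,0,0,-1,0,0.4],[0,0,0,0,-1,0,0.4],[0,0,0,0,-1,0,0.4]]}}

```text
time: 17.47
tcp_pos: [445.0, -502.6, 295.6]
ee_rot: [0.141, 3.127, 0.002]
contact_force: [-0.5, 0.4, -0.3]
finger_gap: 51.3
```

```bash
python3 - <<'E'
from plan import *
o=r.observe();print(o['time'],o['tcp_pos'],o['dq'].round(3))
p=np.load("p.npy");p[3]=0
a=get_image("top")
z=cv2.resize(a[225:310,245:315,::-1],None,fx=7,fy=7,interpolation=2)
for b in(40,-40):
  for w in (15,-15): cv2.circle(z,tuple(int(v) for v in (proj("top",pad(p,w,b))[0]-[245,225])*7+3),2,(0,255,255),-1)
  for w in (11,-11): cv2.circle(z,tuple(int(v) for v in (proj("top",pad(p,w,b,58))[0]-[245,225])*7+3),2,(255,0,255),-1)
cv2.imwrite("pics/o_top.png",z)
for n in("jar","wrench","driver"):
    print(n,[finder.cut_out(c,n)[0]["centre"] for c in("side","top")])
E
```

```text
17.4667 [ 444.99871746 -502.57824673  295.59019897] [ 0.015 -0.016 -0.007  0.     0.001  0.002]
jar [[344.0, 155.2], [401.5, 278.1]]
wrench [[214.2, 299.9], [158.2, 164.2]]
driver [[266.1, 150.0], [398.2, 176.4]]
```

View pics/o_top.png

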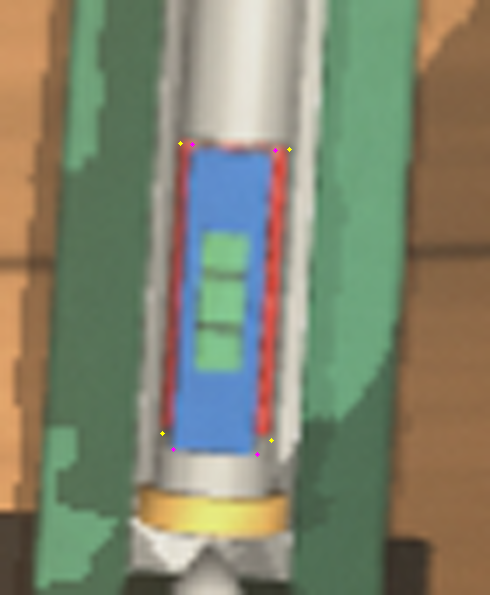

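```bash
python3 -c "
from plant import r
print(r.hand_in()); o=r.observe(); print(o['time'],o['contact_force'])"
```

```text
the job is handed in; nothing more can be done
None
the job is handed in; nothing more can be done
```

The shaft is turned so the red flat faces up, the level stands on the middle of it, and I handed the job in at about 18 s of robot time. Hand-in reports no verdict, so these are my own last checks.

**What I did:** I pinched the journal and swung it about 79° in one continuous grip. The first estimate of 74° came up 3–5° short in the picture, so I turned it 5° more before letting go. I then lifted the level across its width, lowered it about 1 mm at a time until the wrist force rose at the expected height, and released it there. The arm then backed straight up and moved aside.

**Last checks:**
- **Flat:** after letting go of the shaft, the top camera gave +1.6° and the side camera about 0 ± 2°, against the 7° limit. I did not measure it again with the level on it, but the last pictures show no visible tilt.
- **Level:** it stands upright, within about 1 mm across the shaft and a few mm along it of where it should be, and lengthwise along the shaft.
- **Other objects:** the jar, wrench and screwdriver were found within about 4 pixels of their starting places. That is inside the finder's scatter and I saw no sign that they had moved.
- **Robot:** it stood clear of everything before hand-in.

One disagreement came up: the side camera reads about 1 pixel (roughly 4 mm) off from the robot's own position and the top camera. I relied on the top camera and the robot's readings.

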